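Weigh the ground steel weights on the beam scale

TASK

Weigh all the ground steel weights together: push each large one up out of the nest block with its ejector key, lift it out and set it on the pan of the beam scale, and put the small loose ones lying on the bench on the pan too. Then slide the poise along the beam until the pointer comes to rest at the centre mark, and leave the scale standing so, with all the weights on its pan. Leave the glue bottle, the roll of tape and the screwdriver where they are.

Things in the scene. Friction and masses are not known exactly. Their poses are not given: they have to be found in the camera images.
- weight_large0: plain ground steel block 30 x 50 x 30 mm (own x, y, z), about 0.35 kg (varies by 20 %), origin at the centre of its underside; it starts sunk in a pocket of the nest block, its 50 mm side across the row of pockets, its top 2 mm below the block's top. Some of the three large weights may be absent
- weight_large1: as weight_large0
- weight_large2: as weight_large0
- weight_small0: plain ground steel block 25 x 40 x 25 mm (own x, y, z), about 0.19 kg (varies by 20 %), origin at the centre of its underside; it starts lying loose on the bare bench, z = 0. One of the two small weights may be absent
- weight_small1: as weight_small0, but starts on the thin grey-white board, whose top is at z = 0.007
- nest: fixed aluminium nest block, 70 x 164 x 46 mm (own x, y, z), origin at the centre of its underside on the bench, z up; three pockets 53 x 33 mm in a row along y at y = -52, 0 and +52 mm; the ejector keys stick out 59 mm on its -x side, the robot's side
- key0_pad (a point): top of the rubber pad on the ejector key of the pocket at y = -52 mm of the nest, where it is pressed; a steel key 26 mm wide hinged 46 mm behind the pad, at the front of the block. It stands at z = 46 mm at rest and moves with the key, 16 mm down at full stroke
- key1_pad (a point): the same for the pocket at y = 0
- key2_pad (a point): the same for the pocket at y = +52 mm
- key0 (a joint): angle of that key: 0 at rest, 0.36 rad fully pressed down. Pressing it (about 7 N at the pad) raises the ejector plate under the pocket by up to 20 mm, so that the weight stands 18 mm out of the block; the key and plate stay by friction where they are left
- key1 (a joint): the same for the pocket at y = 0
- key2 (a joint): the same for the pocket at y = +52 mm
- scale: fixed grey beam scale, base 135 x 350 mm; origin on the bench below its middle, y along the beam from the fulcrum towards the pointer, x towards the pan, which lies behind the beam (the beam's line is at x = -60 mm, the fulcrum at y = -80 mm, z = 66 mm)
- pan_floor (a point): centre of the floor of the steel pan, about 48 mm above the bench (it moves 2.4 mm up and down with the beam); axes as the scale's; the pan is 125 mm in x, 180 mm in y, with a lip 5 mm high all round, and always stays level. Where on the pan the weights lie does not change the reading
- poise_grip (a point): middle of the upright grip fin on the poise, a steel slider of 0.25 kg on the beam; the fin is 12 mm thick along the beam (y of the scale), 24 mm across it, its top 11 mm above this point; below the fin, 16 mm below this point, is the wider block (36 mm along the beam, 30 mm across). With the beam level the point is 100 mm above the bench
- poise (a joint): position of the poise along the beam, 0 at its home end next to the fulcrum (35 mm from it) to 0.185 m at the pointer end; slides with about 1.5 N of friction and stays where it is left
- beam (a joint): tilt of the beam, rad; 0 is level with the pointer at the centre mark, positive is pointer up (the pan is heavier: slide the poise towards the pointer), negative pointer down; stops at -0.08 and +0.08. It balances with the empty pan at about poise = -0.035; each kg on the pan needs 0.12 m more. Near balance 1 mm of poise shifts it about 0.012 rad; it takes about 2 s to come to rest once let go
- pointer_tip (a point): tip of the black pointer at the far end of the beam, 270 mm from the fulcrum
- index_mark (a point): the middle of the long centre line on the white index plate, in the plane of the pointer
- glue_bottle: bystander: small upright glue bottle, 34 x 34 x 92 mm, origin at the centre of its underside
- masking_tape: bystander: roll of tape lying flat, 92 x 92 x 24 mm, origin at the centre of its underside
- screwdriver: bystander: screwdriver with a yellow handle, 24 x 172 x 25 mm, lying, origin at its middle underneath

How it is judged:
By the outcome, as a careful person would: the job done as asked, in the order asked, and still so for the second after the job is handed in, with the robot touching nothing.
Of weight_large0, weight_large1, weight_large2 only 2 to 3 are there at a start; the rules pass over those that are not, and their reading is None.
Of weight_small0, weight_small1 only 1 to 2 are there at a start; the rules pass over those that are not, and their reading is None.
At some moment in a run one of weight_small0, weight_small1 may be knocked a few centimetres aside while the robot is not near it.
Once in a run the grip may slacken for a moment while it holds something.
It also fails if it takes over 210 s, if anything falls off the work surface, if the arm or the gripper's body presses on something with over 40 N, if the wrist force passes 120 N, or if a joint passes its speed limit or range.

ROBOT

A 6-joint arm with a two-finger parallel gripper is mounted at the origin on a cart in front of the work surface, level with it; the furniture and walls round the work are solid. World frame = base frame: x ahead of the robot, y to its left, z up, the work surface at z = 0. Lengths are in m, angles in rad, forces in N, time in s.
With the tool pointing down it reaches from about 0.375 to 0.975 m from the base axis. Payload 3.8 kg.
Tool frame: the origin (TCP) lies midway between the tips of the shut fingers; the grasp point (between the pads) lies 19 mm behind it; z points along the fingers, y is the direction in which the jaws open and shut (so a half turn about z gives the same grasp; the last joint's range is limited). The gripper opens to 85 mm and grips with 20 to 120 N. Pads are 22 mm wide; open, the fingers measure 114 mm over their backs; the gripper's body (76 mm by 85 mm) begins 54 mm behind the grasp point. The pads swing forward as they close: fully open they stand 13 mm farther back than shut.
Start: joints at [1.178, 0.264, 1.604, -0, 1.274, -0.037], TCP at [0.235, 0.633, 0.194] pointing down, gripper open.
Joint ranges: [-2.63, 2.63], [-0.94, 2.18], [0.31, 2.57], [-1.31, 4.45], [0, 2.66], [-2.55, 2.55]. Speed limits (rad/s): [2.57, 2.57, 3.14, 3.14, 3.14, 3.14].

INTERFACE

Orientations are given as a rotation vector (axis times angle).
In Python, from workcell import bot gives the robot as it stands.
- The arm moves only by the tool drive_tool, never from a script. Its argument "deltas" is a list of rows, each an object with "hand": the opening, from 0 (shut) to 1 (fully open); "offset": the shift along the world's x, y, z in cm, a list of three; "angular": the turn, a rotation vector about the world's x, y, z in degrees, a list of three. A call has 1 to 8 rows; each row is the pose to reach, as a shift and turn from the pose commanded when the call began; what a row does not reach only later rows make up. A row lasts 1/8 s, in which the tool goes at most 62.5 mm and 10.7 degrees, less where a joint would pass 70% of its speed; a pose out of reach is approached as far as the arm can. A call with a gripper value outside its range is refused whole. The fingers move at their own pace and stop on an object; "force" is the grip in N (left out, the last holds). Time passes only in rows, so rows that repeat a pose let the fingers close. It gives the time, the measured TCP pose, the force and the opening at its end, in the units of the state.
- bot.read_state(): the state, without advancing time (a new reading comes with each control period).
- bot.read_camera(name): name is "scene" or "top" or "wrist"; returns a dict with "frame" (480x640x3 uint8, blue, green, red), "mtx" (3x3 intrinsics, pixels), "k1" (the pictures are not rectified: a ray, as slopes to the right and down, at radius r is drawn at 1 + k1 r^2 times it, then the intrinsics apply), "R" (3x3) and "t" (3): a world point X has camera coordinates R X + t. Camera axes: x right, y down, z forward; pixel columns grow to the right and rows downward; lengths in m; the calibration is good to about 2 mm. A picture is of the moment at which its call begins. There is no depth.
- bot.finish_job(): hands the job in, once; it reports no verdict.
The state is a dict: "time": time; "q": joint angles; "joint_vel": joint speeds; "joint_torque": joint torques, N m; "tool_pos": TCP position; "tcp_rot": TCP orientation; "wrist_force": force on the tool from outside, world axes, zero at the start; "torque": the same for the moment, N m; "width": opening from 0.0 (shut) to 1.0 (fully open).
Only numpy, scipy, OpenCV 4.12 (cv2) and the standard library are available. Lean on these libraries where they do the work, as an engineer would, in place of code of your own. Each camera call takes 0.05 s, during which the arm holds its last target. There are 200 camera calls.

## Working session

There is one attempt and no reset: what is moved stays moved. The work goes in short steps, Python scripts to look and compute and a tool call to move; the robot and the scene stay as the last step left them, time stands still between calls to the robot, and variables do not carry over. Pictures are saved under pics/ and viewed, about 12 in all and at most 16, crops included, and the job is handed in when it is done.

Besides the shell and the picture viewer there is one more tool, called after "Request:" as name(argument=value, ...), one argument or row to a line, values as JSON. drive_tool: Moves the arm, as the interface text tells. Its arguments: {"type":"object","properties":{"deltas":{"type":"array"},"force":{"type":"number"}},"required":["deltas"]}

```bash
mkdir -p pics; ls; cat > h.py <<'E'
import numpy as np, cv2
from workcell import bot
def cam(n,save=None):
    c=bot.read_camera(n); 
    if save: cv2.imwrite('pics/'+save+'.png',c['frame'])
    return c
def proj(c,X):
    p=np.atleast_2d(X)@np.array(c['R']).T+np.array(c['t']); s=p[:,:2]/p[:,2:]
    s=s*(1+c['k1']*(s**2).sum(1,keepdims=True)); m=np.array(c['mtx'])
    return s@m[:2,:2].T+m[:2,2]
def unproj(c,uv,z):
    uv=np.atleast_2d(np.array(uv,float)); m=np.array(c['mtx']); out=[]
    d=cv2.undistortPoints(uv[:,None],m,np.array([c['k1'],0,0,0,0.]))[:,0]
    R=np.array(c['R']);t=np.array(c['t']); o=-R.T@t
    for a in d:
        r=R.T@np.array([a[0],a[1],1]); out.append(o+r*(z-o[2])/r[2])
    return np.array(out)
E
python3 - <<'E'
from h import *
print(bot.read_state())
for n in('top','scene'):
    c=cam(n,n+'0'); print(n,c['mtx'],c['k1'],-np.array(c['R']).T@c['t'])
E
```

```text
pics
{'time': 0.0, 'q': array([ 1.17807252e+00,  2.64764903e-01,  1.60541034e+00,  2.63471520e-05,
        1.27369466e+00, -3.68964738e-02]), 'joint_vel': array([-1.26945550e-03,  8.62092986e-05,  8.23878440e-04,  1.95120245e-03,
       -1.23120085e-03, -3.10781490e-04]), 'joint_torque': array([-1.14154056e-03, -5.15116274e+01, -3.67310965e+01,  1.05039981e-04,
        1.28384319e-02, -5.82606475e-06]), 'tool_pos': array([0.23481842, 0.63195048, 0.19243459]), 'tcp_rot': array([-0.55590963, -3.09149679,  0.00348589]), 'wrist_force': array([ 1.09054713,  0.41259435, -0.46850137]), 'torque': array([ 0.02734923, -0.00169493, -0.00702656]), 'width': 0.9953346797914386}
top [[448.10470208   0.         321.95282908]
 [  0.         448.10470208 235.34889951]
 [  0.           0.           1.        ]] -0.07939812769888778 [0.40240915 0.25645097 0.91395187]
scene [[609.33122554   0.         321.59838176]
 [  0.         609.33122554 238.07026634]
 [  0.           0.           1.        ]] -0.10953047978569316 [1.39138967 0.32701746 1.01121241]
```

View pics/top0.png

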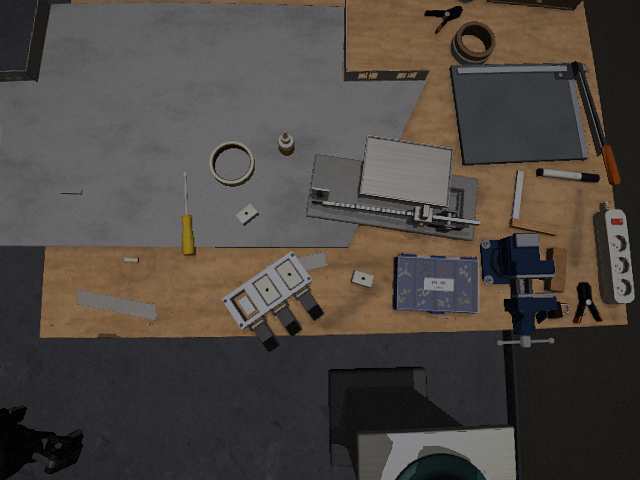

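View pics/scene0.png

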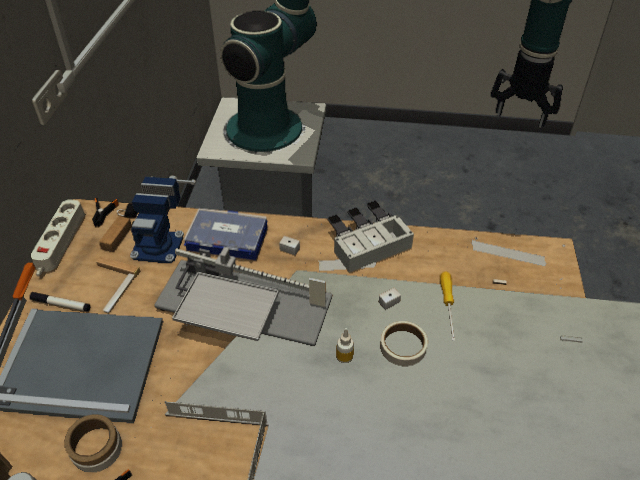

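The top view has x running up and y running left. The nest is at about (268,290), with its left pocket (242,303) empty and two large weights in the others. There are small weights at (363,278) and on the board at (247,214). The scale's fulcrum is at the right, with the poise near (428,213) and the pointer end at the left, near (318,190). I'll zoom in to get the geometry.

```bash
python3 - <<'E'
from h import *
f=cv2.imread('pics/top0.png')[130:352,215:485]
cv2.imwrite('pics/z0.png',cv2.resize(f,None,fx=2.7,fy=2.7,interpolation=cv2.INTER_CUBIC))
E
```

```text
(no output)
```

View pics/z0.png

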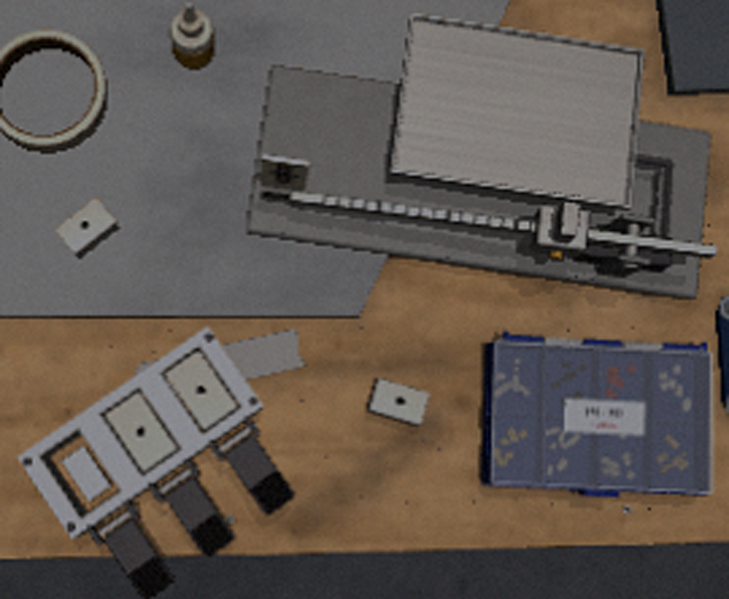

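The zoom shows:
- Nest top corners at (207,328), (262,405), (77,537), (20,460).
- Large weights at (141,432) and (201,390).
- Pads at (150,577), (213,534), (272,490).
- Small weights at (400,401) and (87,227).
- Pan corners at (412,15), (641,52), (629,205), (390,172).
- Poise fin near (572,216).

```bash
cat > m.py <<'E'
from h import *
from scipy.optimize import least_squares
c=cam('top')
Z=lambda p:np.array(p,float)/2.7+[215,130]-0.3
def fit(name,pts,uv,x0):
    uv=Z(uv);pts=np.array(pts,float)
    def tr(p): 
        C,S=np.cos(p[2]),np.sin(p[2]); return np.c_[pts[:,:2]@np.array([[C,S],[-S,C]])+p[:2],pts[:,2]]
    r=least_squares(lambda p:(proj(c,tr(p))-uv).ravel(),x0)
    print(name,r.x.round(4),'deg',np.degrees(r.x[2]).round(1),'res px',np.abs(r.fun).max().round(1)); return r.x
def box(a,b,z): return [(a,b,z),(a,-b,z),(-a,-b,z),(-a,b,z)]
E
cat > m0.py <<'E'
from m import *
N=fit('nest',box(.035,.082,.046)[1:2]+box(.035,.082,.046)[2:3]+box(.035,.082,.046)[3:]+box(.035,.082,.046)[:1],[(207,328),(262,405),(77,537),(20,460)],[.35,.35,.5])
P=fit('pan',[(.0625,.09,.055),(.0625,-.09,.055),(-.0625,-.09,.055),(-.0625,.09,.055)],[(412,15),(641,52),(629,205),(390,172)],[.55,.15,-.1])
B=fit('base',[(.0675,.175,.01),(.0675,-.175,.01),(-.0675,-.175,.01),(-.0675,.175,.01)],[(272,66),(710,130),(695,297),(248,232)],[.55,.15,-.1])
print('wl',unproj(c,Z([(141,432),(201,390)]),.044).round(4))
print('pads',unproj(c,Z([(150,577),(213,534),(272,490)]),.046).round(4))
print('s0',unproj(c,Z([(400,401)]),.025).round(4),'s1',unproj(c,Z([(87,227)]),.032).round(4))
print('s0c',unproj(c,Z([(379,378),(429,393),(420,425),(369,409)]),.025).round(4))
print('s1c',unproj(c,Z([(101,200),(119,224),(77,255),(57,231)]),.032).round(4))
print('fin',unproj(c,Z([(572,216)]),.111).round(4))
C,S=np.cos(N[2]),np.sin(N[2])
for y in(-.052,0,.052): print('pocket',N[:2]+[-S*y,C*y],'pad',N[:2]+np.array([[C,-S],[S,C]])@[-.094+.009,y])
C,S=np.cos(B[2]),np.sin(B[2])
print('poise home',B[:2]+np.array([[C,-S],[S,C]])@[-.06,-.045])
print('ptr',B[:2]+np.array([[C,-S],[S,C]])@[-.06,.19])
E
python3 m0.py
```

```text
nest [0.4346 0.3308 0.6077] deg 34.8 res px 1.3
pan [ 0.6673  0.0508 -0.1574] deg -9.0 res px 1.2
base [ 0.6248  0.0707 -0.1565] deg -9.0 res px 0.5
wl [[0.4345 0.3317 0.044 ]
 [0.4638 0.2887 0.044 ]]
pads [[0.333  0.3256 0.046 ]
 [0.362  0.2811 0.046 ]
 [0.392  0.239  0.046 ]]
s0 [[0.4547 0.1432 0.025 ]] s1 [[0.5867 0.3727 0.032 ]]
s0c [[0.4719 0.1583 0.025 ]
 [0.4601 0.1215 0.025 ]
 [0.4368 0.129  0.025 ]
 [0.4492 0.1663 0.025 ]]
s1c [[0.6071 0.3625 0.032 ]
 [0.5886 0.349  0.032 ]
 [0.5657 0.3799 0.032 ]
 [0.5839 0.3949 0.032 ]]
fin [[0.5741 0.0311 0.111 ]]
pocket [0.46424767 0.28808947] pad [0.39446355 0.23955931]
pocket [0.43455863 0.33078094] pad [0.36477451 0.28225078]
pocket [0.4048696 0.3734724] pad [0.33508547 0.32494224]
poise home [0.55849437 0.03560738]
ptr [0.59512525 0.26773488]
```

Request:
drive_tool(
  deltas=[
    {"hand": 0, "offset": [2.0, -5.0, 0], "angular": [0, 0, 8]},
    {"hand": 0, "offset": [4.5, -10.5, 0], "angular": [0, 0, 16]},
    {"hand": 0, "offset": [7, -16, 0], "angular": [0, 0, 24]},
    {"hand": 0, "offset": [9.5, -21.5, -1], "angular": [0, 0, 32]},
    {"hand": 0, "offset": [12, -27, -2], "angular": [0, 0, 40]},
    {"hand": 0, "offset": [14, -33, -3], "angular": [0, 0, 48]},
    {"hand": 0, "offset": [16, -39.2, -4], "angular": [0, 0, 55.2]},
    {"hand": 0, "offset": [16, -39.2, -4], "angular": [0, 0, 55.2]},
  ],
)

```text
time: 1.15
tool_pos: [0.395, 0.2369, 0.1526]
tcp_rot: [0.932, -2.998, 0.002]
wrist_force: [-0.7, 0.3, 0.0]
width: 0.001
```

```bash
python3 - <<'E'
from h import *
s=bot.read_state();print(s['time'],s['tool_pos'],s['tcp_rot'],s['q'],s['width'])
c=cam('wrist','w1')
print(proj(c,[[.398,.242,.046],[.392,.239,.046],[.4642,.2881,.044],[.4346,.3308,.046]]).round(0),-np.array(c['R']).T@c['t'])
E
```

```text
1.15 [0.39504655 0.23689961 0.15260164] [ 9.31776029e-01 -2.99800336e+00  2.03312717e-03] [ 4.86835565e-01 -1.17017605e-01  2.08919634e+00 -9.55468085e-04
  1.17174500e+00 -1.68625715e+00] 0.0005267124521006999
[[318. 225.]
 [319. 216.]
 [318. 325.]
 [385. 326.]] [0.33719341 0.19812401 0.33312446]
```

View pics/w1.png

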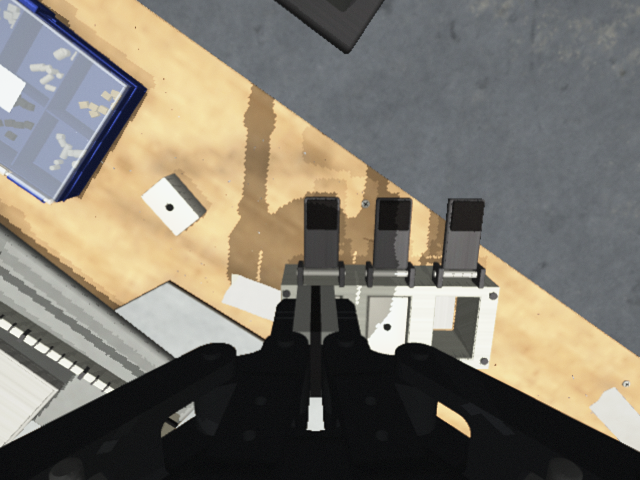

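The wrist view shows pad0 at about (321,214), close to the predicted spot. The pad of key1 is at (393,214).

Request:
drive_tool(
  deltas=[
    {"hand": 0, "offset": [-0.3, 0.1, -5], "angular": [0, 0, 0]},
    {"hand": 0, "offset": [-0.3, 0.1, -9.3], "angular": [0, 0, 0]},
    {"hand": 0, "offset": [-0.3, 0.1, -10.3], "angular": [0, 0, 0]},
    {"hand": 0, "offset": [-0.3, 0.1, -11], "angular": [0, 0, 0]},
    {"hand": 0, "offset": [-0.3, 0.1, -11.6], "angular": [0, 0, 0]},
    {"hand": 0, "offset": [-0.3, 0.1, -12.1], "angular": [0, 0, 0]},
    {"hand": 0, "offset": [-0.3, 0.1, -12.4], "angular": [0, 0, 0]},
    {"hand": 0, "offset": [-0.3, 0.1, -12.4], "angular": [0, 0, 0]},
  ],
)

```text
time: 2.2
tool_pos: [0.3922, 0.2417, 0.0299]
tcp_rot: [-0.939, 2.998, 0.0]
wrist_force: [1.0, 0.4, 0.1]
width: 0.002
```

Request:
drive_tool(
  deltas=[
    {"hand": 0, "offset": [0, -0.1, -0.15], "angular": [0, 0, 0]},
    {"hand": 0, "offset": [0, -0.1, -0.25], "angular": [0, 0, 0]},
  ],
)

```text
time: 2.45
tool_pos: [0.3922, 0.2406, 0.0273]
tcp_rot: [-0.94, 2.998, 0.0]
wrist_force: [0.7, 1.1, 0.3]
width: 0.001
```

```bash
python3 - <<'E'
from h import *
s=bot.read_state();print(s['time'],s['tool_pos'],s['wrist_force'])
c=cam('wrist','w2'); d=cam('top')
a=c['frame'][120:480,200:560];b=cv2.resize(d['frame'][230:360,210:340],(360,360),interpolation=cv2.INTER_CUBIC)
cv2.imwrite('pics/w2.png',np.hstack([a,b]))
E
```

```text
2.45 [0.39220733 0.24063179 0.0273361 ] [0.68124739 1.07667085 0.25650271]
```

View pics/w2.png

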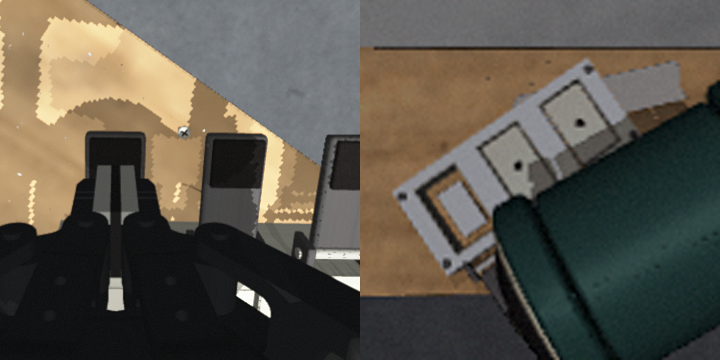

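The fingertips stand on pad0. It isn't clear that the weight is raised, and there is no reaction force, so I'll press until force appears.

Request:
drive_tool(
  deltas=[
    {"hand": 0, "offset": [0, 0, -0.1], "angular": [0, 0, 0]},
    {"hand": 0, "offset": [0, 0, -0.2], "angular": [0, 0, 0]},
    {"hand": 0, "offset": [0, 0, -0.2], "angular": [0, 0, 0]},
  ],
)

```text
time: 2.92
tool_pos: [0.392, 0.2407, 0.0252]
tcp_rot: [0.94, -2.997, 0.0]
wrist_force: [-0.2, -0.3, 0.2]
width: 0.005
```

Request:
drive_tool(
  deltas=[
    {"hand": 0, "offset": [0, 0, -0.1], "angular": [0, 0, 0]},
    {"hand": 0, "offset": [0, 0, -0.2], "angular": [0, 0, 0]},
    {"hand": 0, "offset": [0, 0, -0.3], "angular": [0, 0, 0]},
  ],
)

```text
time: 3.3
tool_pos: [0.3921, 0.2407, 0.0222]
tcp_rot: [0.94, -2.998, 0.0]
wrist_force: [-0.1, 0.4, 0.2]
width: -0.001
```

Request:
drive_tool(
  deltas=[
    {"hand": 0, "offset": [0, 0, 5], "angular": [0, 0, 0]},
    {"hand": 0, "offset": [0, 0, 10], "angular": [0, 0, 0]},
    {"hand": 0, "offset": [-2, 0, 13], "angular": [0, 0, 0]},
    {"hand": 0, "offset": [-2, 0, 13], "angular": [0, 0, 0]},
  ],
)

```text
time: 3.8
tool_pos: [0.3735, 0.2419, 0.1553]
tcp_rot: [-0.939, 2.992, 0.002]
wrist_force: [0.4, 0.1, -0.1]
width: 0.001
```

```bash
python3 - <<'E'
from h import *
s=bot.read_state();print(s['time'],s['tool_pos'],s['wrist_force'])
c=cam('wrist','w3'); d=cam('scene')
a=c['frame'][120:480,240:560];b=cv2.resize(d['frame'][190:280,320:430],(440,360),interpolation=cv2.INTER_CUBIC)
cv2.imwrite('pics/w3.png',np.hstack([a,b]))
E
```

```text
3.8 [0.37349061 0.24189549 0.15529084] [ 0.39107483  0.10365666 -0.14628352]
```

View pics/w3.png

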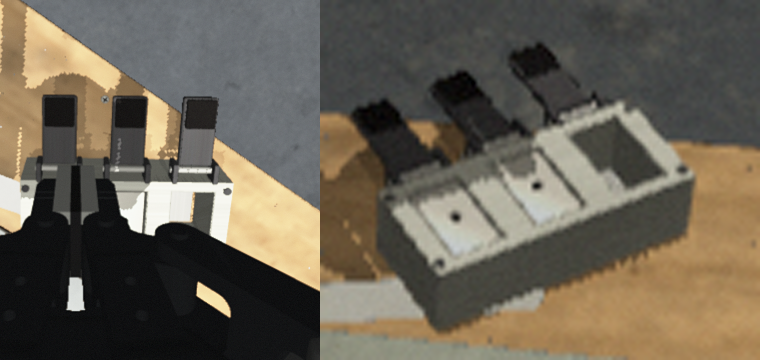

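```bash
python3 - <<'E'
from h import *
s=bot.read_state();c=cam('wrist')
T=s['tool_pos'];print('tcp px',proj(c,[T,T+[0,0,.019]]).round(0))
N=np.array([.4346,.3308]);a=.6077;R=np.array([[np.cos(a),-np.sin(a)],[np.sin(a),np.cos(a)]])
def P(x,y,z): return np.r_[N+R@[x,y],z]
for d,n in((0,'w3'),(1,'w2')):
    cc=dict(c)
    if d: 
        sh=np.array([.3922,.2406,.0273])-T; cc['t']=np.array(c['t'])-np.array(c['R'])@sh
    off=np.array([200,120]) if d else np.array([240,120])
    for k,y in((0,-.052),(1,0)):
        for h,th in(('up',0),('dn',.36)):
            L=.059
            pts=[P(-.035-L*np.cos(th)-0.01*np.sin(th)*0,y+e,.046-L*np.sin(th)) for e in(-.013,.013)]
            print(n,k,h,(proj(cc,pts)-off).round(0).tolist())
E
```

```text
tcp px [[313. 272.]
 [313. 288.]]
w3 0 up [[37.0, 110.0], [73.0, 110.0]]
w3 0 dn [[39.0, 107.0], [73.0, 107.0]]
w3 1 up [[109.0, 110.0], [145.0, 110.0]]
w3 1 dn [[107.0, 107.0], [141.0, 107.0]]
w2 0 up [[77.0, 151.0], [139.0, 151.0]]
w2 0 dn [[81.0, 143.0], [137.0, 143.0]]
w2 1 up [[201.0, 151.0], [263.0, 151.0]]
w2 1 dn [[192.0, 143.0], [247.0, 143.0]]
```

Request:
drive_tool(
  deltas=[
    {"hand": 0, "offset": [2.0, -0.1, -6], "angular": [0, 0, 0]},
    {"hand": 0, "offset": [2.0, -0.1, -11], "angular": [0, 0, 0]},
    {"hand": 0, "offset": [2.0, -0.1, -13], "angular": [0, 0, 0]},
    {"hand": 0, "offset": [2.0, -0.1, -13.3], "angular": [0, 0, 0]},
    {"hand": 0, "offset": [2.0, -0.1, -13.5], "angular": [0, 0, 0]},
  ],
)

```text
time: 4.58
tool_pos: [0.3923, 0.2397, 0.017]
tcp_rot: [0.94, -2.997, 0.0]
wrist_force: [-0.1, 0.4, -0.0]
width: 0.002
```

```bash
python3 - <<'E'
from h import *
s=bot.read_state();print(s['time'],s['tool_pos'],s['wrist_force'],s['joint_torque'])
c=cam('wrist'); d=cam('scene');print(proj(d,[s['tool_pos'],[.392,.2406,.046],[.464,.288,.062]]))
a=c['frame'][120:480,200:520];b=cv2.resize(d['frame'][160:280,320:440],(480,480),interpolation=cv2.INTER_CUBIC)
cv2.imwrite('pics/w4.png',np.hstack([cv2.copyMakeBorder(a,0,120,0,0,0),b]))
E
```

```text
4.575 [0.39225723 0.23966567 0.01701652] [-0.0985378   0.37829809 -0.04137875] [-2.53564480e-02 -3.13590610e+01 -2.87444293e+01 -2.35501859e-03
  9.72507522e-02 -6.61761405e-04]
[[334.1267642  227.53941933]
 [334.72595728 218.47993376]
 [353.17846923 237.72314952]]
```

View pics/w4.png

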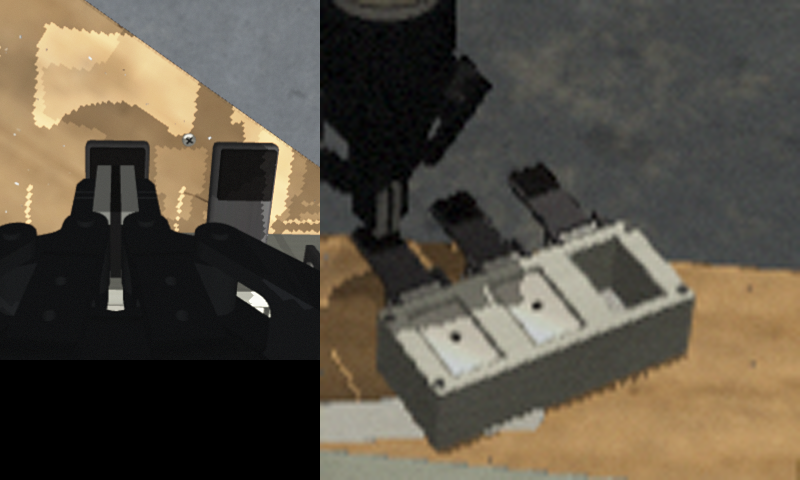

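Request:
drive_tool(
  deltas=[
    {"hand": 0, "offset": [0, 0, -0.2], "angular": [0, 0, 0]},
    {"hand": 0, "offset": [0, 0, -0.4], "angular": [0, 0, 0]},
    {"hand": 0, "offset": [0, 0, -0.4], "angular": [0, 0, 0]},
  ],
)

```text
time: 5.05
tool_pos: [0.3922, 0.2398, 0.0135]
tcp_rot: [-0.94, 2.997, 0.0]
wrist_force: [0.2, 0.1, -0.3]
width: 0.002
```

```bash
cat >> h.py <<'E'
def tri(c1,u1,c2,u2):
    A=[unproj(c1,u1,z)[0] for z in(0,.1)];B=[unproj(c2,u2,z)[0] for z in(0,.1)]
    a=A[1]-A[0];b=B[1]-B[0]
    s=np.linalg.lstsq(np.c_[a,-b],B[0]-A[0],rcond=None)[0]
    p,q=A[0]+s[0]*a,B[0]+s[1]*b
    return (p+q)/2,np.linalg.norm(p-q)
E
python3 - <<'E'
from h import *
s=bot.read_state();print(s['tool_pos'],s['wrist_force'])
c=cam('wrist'); d=cam('scene')
T=s['tool_pos']
cc=dict(c);cc['t']=np.array(c['t'])-np.array(c['R'])@np.array([0,0,.0035])
print(tri(cc,[[315,286]],d,[[337.5,219.5]]), 'tcp then z .017')
a=c['frame'][200:440,220:420];b=d['frame'][170:270,310:410]
cv2.imwrite('pics/w5.png',np.hstack([cv2.resize(a,(400,480)),cv2.resize(b,(400,480),interpolation=cv2.INTER_CUBIC)]))
E
```

```text
[0.39217063 0.23975478 0.01346646] [ 0.19460701  0.0630629  -0.33340277]
(array([0.38908605, 0.24292254, 0.03917925]), np.float64(0.007868392013638315)) tcp then z .017
```

View pics/w5.png

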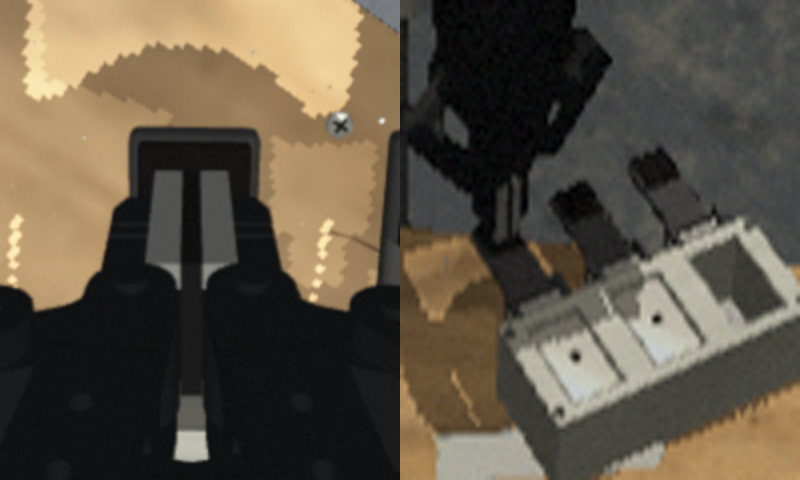

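Request:
drive_tool(
  deltas=[
    {"hand": 0, "offset": [0, 0, -0.3], "angular": [0, 0, 0]},
    {"hand": 0, "offset": [0, 0, -0.6], "angular": [0, 0, 0]},
    {"hand": 0, "offset": [0, 0, -0.6], "angular": [0, 0, 0]},
  ],
)

```text
time: 5.52
tool_pos: [0.3921, 0.2397, 0.0072]
tcp_rot: [0.94, -2.997, 0.0]
wrist_force: [0.6, 0.1, 0.8]
width: 0.001
```

```bash
python3 - <<'E'
from h import *
s=bot.read_state();print(s['tool_pos'],s['wrist_force'],s['torque'],s['joint_torque'])
d=cam('scene')
b=d['frame'][170:270,310:410];o=cv2.imread('pics/scene0.png')[170:270,310:410]
cv2.imwrite('pics/w6.png',np.hstack([cv2.resize(x,(400,400),interpolation=cv2.INTER_CUBIC) for x in(o,b)]))
E
```

```text
[0.39208598 0.23969746 0.00722257] [0.56356579 0.08623649 0.84286925] [-0.03359477  0.09687956 -0.01999332] [ 1.67799083e-02 -3.18319559e+01 -2.87839508e+01  1.63086026e-02
 -1.82732013e-01 -6.67697850e-05]
```

View pics/w6.png

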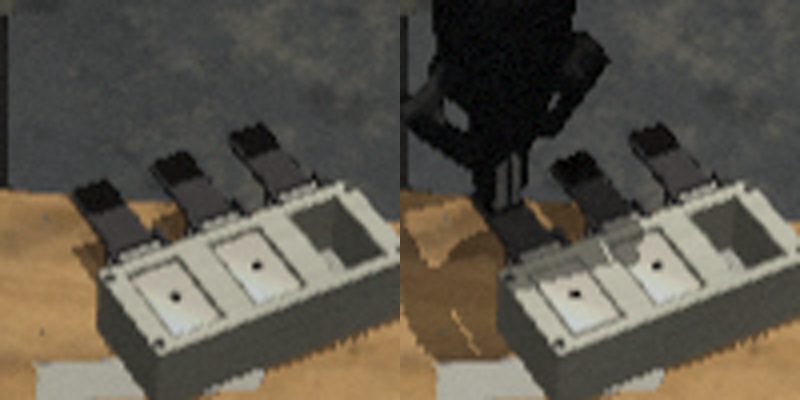

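Request:
drive_tool(
  deltas=[
    {"hand": 0, "offset": [0, 0, -0.2], "angular": [0, 0, 0]},
    {"hand": 0, "offset": [0, 0, -0.4], "angular": [0, 0, 0]},
    {"hand": 0, "offset": [0, 0, -0.6], "angular": [0, 0, 0]},
    {"hand": 0, "offset": [0, 0, -0.6], "angular": [0, 0, 0]},
  ],
)

```text
time: 6.08
tool_pos: [0.3919, 0.2395, 0.0014]
tcp_rot: [0.94, -2.997, 0.0]
wrist_force: [-2.3, -1.0, 3.5]
width: 0.002
```

```bash
python3 - <<'E'
from h import *
s=bot.read_state();print(s['tool_pos'],s['wrist_force'],s['joint_torque'])
d=cam('scene')
o=cv2.imread('pics/scene0.png')[:,:,:]
# shift of key0 weight hole vs start, by phase/template matching
for n,(u,v) in {'w0':(353,244),'w1':(373,236),'nest':(350,256)}.items():
    t=o[v-7:v+8,u-7:u+8]; r=cv2.matchTemplate(d['frame'][v-25:v+26,u-20:u+21],t,cv2.TM_CCOEFF_NORMED); p=cv2.minMaxLoc(r); print(n,p[1],np.array(p[3])-[13,18])
print(proj(d,[[.464,.288,.044],[.464,.288,.064]]))
E
```

```text
[0.39187327 0.23954156 0.00139782] [-2.27497998 -0.98736838  3.48891007] [ 5.52271761e-02 -3.10146832e+01 -2.84140813e+01  6.06950931e-02
 -7.49356952e-01 -2.65452472e-04]
w0 0.5535258650779724 [ 0 -3]
w1 0.7861921191215515 [0 0]
nest 0.8089487552642822 [0 0]
[[352.87762199 243.44158423]
 [353.21222016 237.08089406]]
```

Request:
drive_tool(
  deltas=[
    {"hand": 0, "offset": [0, 0, -0.2], "angular": [0, 0, 0]},
    {"hand": 0, "offset": [0, 0, -0.4], "angular": [0, 0, 0]},
    {"hand": 0, "offset": [0, 0, -0.6], "angular": [0, 0, 0]},
    {"hand": 0, "offset": [0, 0, -0.6], "angular": [0, 0, 0]},
  ],
)

```text
time: 6.62
tool_pos: [0.3923, 0.2399, -0.0045]
tcp_rot: [-0.94, 2.997, 0.0]
wrist_force: [-1.5, -0.2, 4.8]
width: -0.001
```

```bash
python3 - <<'E'
from h import *
s=bot.read_state();print(s['tool_pos'],s['wrist_force'])
d=cam('scene')
o=cv2.imread('pics/scene0.png')
for n,(u,v) in {'w0':(353,244),'nest':(350,256)}.items():
    t=o[v-7:v+8,u-7:u+8]; r=cv2.matchTemplate(d['frame'][v-25:v+26,u-20:u+21],t,cv2.TM_CCOEFF_NORMED); p=cv2.minMaxLoc(r); print(n,p[1],np.array(p[3])-[13,18])
w=cam('wrist')
a=w['frame'][180:480,200:500];b=cv2.resize(d['frame'][170:270,310:410],(300,300),interpolation=cv2.INTER_CUBIC)
cv2.imwrite('pics/w7.png',np.hstack([a,b]))
E
```

```text
[ 0.39234453  0.23985629 -0.00452372] [-1.46457358 -0.21310308  4.80113855]
w0 0.5697264671325684 [ 0 -6]
nest 0.7533230185508728 [  4 -11]
```

View pics/w7.png

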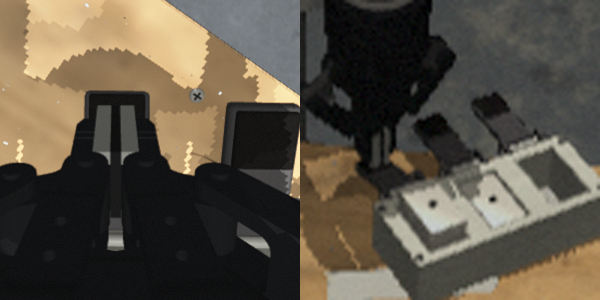

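Weight0 is now raised by about 19 mm. The shut fingertips stand about 33 mm behind the stated TCP, judging by contact. I'll approach the weight from above and find the nest top by force.

Request:
drive_tool(
  deltas=[
    {"hand": 0, "offset": [0, 0, 5], "angular": [0, 0, 0]},
    {"hand": 0.65, "offset": [0, 0, 10], "angular": [0, 0, 0]},
    {"hand": 0.65, "offset": [3.6, 2.4, 11], "angular": [0, 0, 0]},
    {"hand": 0.65, "offset": [7.2, 4.8, 11], "angular": [0, 0, 0]},
    {"hand": 0.65, "offset": [7.2, 4.8, 11], "angular": [0, 0, 0]},
    {"hand": 0.65, "offset": [7.2, 4.8, 11], "angular": [0, 0, 0]},
  ],
)

```text
time: 7.48
tool_pos: [0.4631, 0.2871, 0.1041]
tcp_rot: [0.939, -2.995, 0.001]
wrist_force: [-1.2, -0.4, 0.5]
width: 0.646
```

```bash
python3 - <<'E'
from h import *
s=bot.read_state();print(s['tool_pos'],s['wrist_force'],s['width'])
d=cam('scene');w=cam('wrist');T=s['tool_pos']
print('tcp',proj(d,[T,T+[0,0,.034]]),proj(w,[T,T+[0,0,.034]]),proj(w,[[.464,.288,.063],[.464,.288,.046]]))
a=w['frame'];b=cv2.resize(d['frame'][120:280,310:430],(360,480),interpolation=cv2.INTER_CUBIC)
cv2.imwrite('pics/w8.png',np.hstack([a[:,150:590],b]))
E
```

```text
[0.46306974 0.28713482 0.10411917] [-1.19185001 -0.41058267  0.53280207] 0.646215646488423
tcp [[353.53227347 223.56177308]
 [354.13201232 211.92743841]] [[313.41500845 272.70467641]
 [313.09900053 304.49766361]] [[313.997049   248.34889405]
 [314.06026791 239.73516556]]
```

View pics/w8.png

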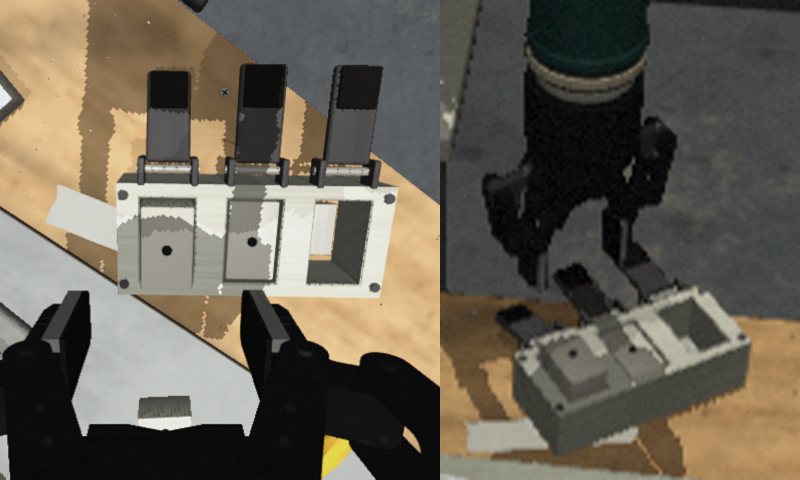

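The tips in both views match TCP + 34 mm. The weight's hole at column 316 is centred between the fingers.

Request:
drive_tool(
  deltas=[
    {"hand": 0.65, "offset": [0.1, 0.1, -4], "angular": [0, 0, 0]},
    {"hand": 0.65, "offset": [0.1, 0.1, -7], "angular": [0, 0, 0]},
    {"hand": 0.65, "offset": [0.1, 0.1, -8.2], "angular": [0, 0, 0]},
    {"hand": 0.65, "offset": [0.1, 0.1, -8.6], "angular": [0, 0, 0]},
    {"hand": 0.65, "offset": [0.1, 0.1, -8.8], "angular": [0, 0, 0]},
    {"hand": 0.65, "offset": [0.1, 0.1, -8.8], "angular": [0, 0, 0]},
  ],
)

```text
time: 8.32
tool_pos: [0.466, 0.2892, 0.0184]
tcp_rot: [-0.939, 2.996, 0.001]
wrist_force: [0.3, 0.0, 0.5]
width: 0.648
```

Request:
drive_tool(
  deltas=[
    {"hand": 0.65, "offset": [-0.1, 0, -0.2], "angular": [0, 0, 0]},
    {"hand": 0.65, "offset": [-0.1, 0, -0.3], "angular": [0, 0, 0]},
    {"hand": 0.65, "offset": [-0.1, 0, -0.3], "angular": [0, 0, 0]},
  ],
)

```text
time: 8.7
tool_pos: [0.464, 0.2887, 0.0143]
tcp_rot: [0.94, -2.998, 0.0]
wrist_force: [0.0, -0.2, 0.1]
width: 0.65
```

No contact, and the tips should be at about 48 mm. Closing the jaws.

Request:
drive_tool(
  deltas=[
    {"hand": 0.2, "offset": [0, 0, 0], "angular": [0, 0, 0]},
    {"hand": 0.2, "offset": [0, 0, 0], "angular": [0, 0, 0]},
    {"hand": 0.2, "offset": [0, 0, 0], "angular": [0, 0, 0]},
    {"hand": 0.2, "offset": [0, 0, 0], "angular": [0, 0, 0]},
  ],
  force=70,
)

```text
time: 9.2
tool_pos: [0.4642, 0.2888, 0.0144]
tcp_rot: [-0.94, 2.998, -0.0]
wrist_force: [-0.1, -0.6, 1.3]
width: 0.328
```

Request:
drive_tool(
  deltas=[
    {"hand": 0.1, "offset": [0, 0, 1], "angular": [0, 0, 0]},
    {"hand": 0.1, "offset": [0, 0, 3], "angular": [0, 0, 0]},
    {"hand": 0.1, "offset": [0, 0, 6], "angular": [0, 0, 0]},
    {"hand": 0.1, "offset": [0, 0, 8], "angular": [0, 0, 0]},
    {"hand": 0.1, "offset": [0, 0, 8], "angular": [0, 0, 0]},
  ],
)

```text
time: 9.82
tool_pos: [0.4655, 0.2895, 0.0964]
tcp_rot: [-0.939, 2.994, 0.001]
wrist_force: [0.3, 0.1, -3.0]
width: 0.328
```

Held: about 3 N at a width of 0.328. Carrying it to the pan, jaws along the pan's y.

Request:
drive_tool(
  deltas=[
    {"hand": 0.1, "offset": [0, 0, 5], "angular": [0, 0, 0]},
    {"hand": 0.1, "offset": [4, -3.4, 5.5], "angular": [0, 0, -8]},
    {"hand": 0.1, "offset": [8, -6.8, 5.5], "angular": [0, 0, -16]},
    {"hand": 0.1, "offset": [12, -10.2, 5.5], "angular": [0, 0, -24]},
    {"hand": 0.1, "offset": [16, -13.6, 5.5], "angular": [0, 0, -32]},
    {"hand": 0.1, "offset": [20, -17, 5.5], "angular": [0, 0, -40]},
    {"hand": 0.1, "offset": [23.9, -20.3, 5.5], "angular": [0, 0, -43.8]},
    {"hand": 0.1, "offset": [23.9, -20.3, 5.5], "angular": [0, 0, -43.8]},
  ],
)

```text
time: 10.82
tool_pos: [0.7045, 0.0823, 0.1466]
tcp_rot: [-0.252, -3.13, 0.002]
wrist_force: [-0.5, -0.4, -3.0]
width: 0.325
```

Request:
drive_tool(
  deltas=[
    {"hand": 0.1, "offset": [0, 0, -4], "angular": [0, 0, 0]},
    {"hand": 0.1, "offset": [0, 0, -8], "angular": [0, 0, 0]},
    {"hand": 0.1, "offset": [0, 0, -10.5], "angular": [0, 0, 0]},
    {"hand": 0.1, "offset": [0, 0, -11.2], "angular": [0, 0, 0]},
    {"hand": 0.1, "offset": [0, 0, -11.2], "angular": [0, 0, 0]},
    {"hand": 0.1, "offset": [0, 0, -11.2], "angular": [0, 0, 0]},
  ],
)

```text
time: 11.58
tool_pos: [0.7044, 0.0861, 0.0391]
tcp_rot: [0.245, 3.129, 0.001]
wrist_force: [0.1, 0.2, -3.3]
width: 0.328
```

```bash
python3 - <<'E'
from h import *
s=bot.read_state();print(s['time'],s['tool_pos'],s['tcp_rot'],s['wrist_force'],s['width'])
d=cam('scene');w=cam('wrist')
b=cv2.resize(d['frame'][190:350,150:350],(500,400),interpolation=cv2.INTER_CUBIC)
cv2.imwrite('pics/w9.png',np.hstack([cv2.resize(w['frame'],(300,400))[:,:],b]))
E
```

```text
11.575 [0.70438037 0.08610295 0.03906931] [2.45430428e-01 3.12924636e+00 8.67062076e-04] [ 0.08340127  0.2014943  -3.30253548] 0.3280523695222919
```

View pics/w9.png

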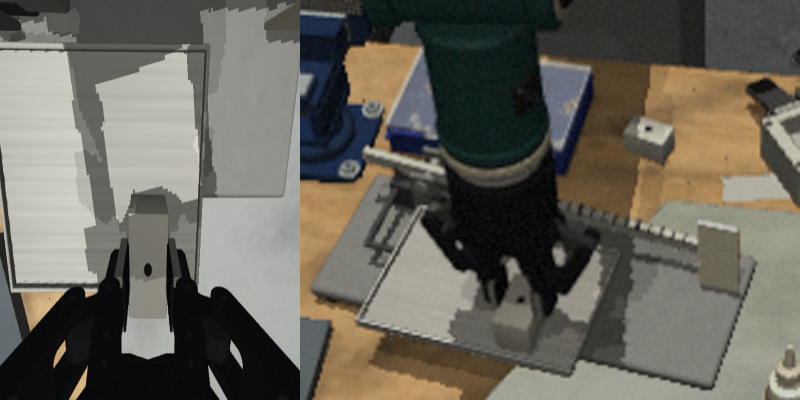

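The weight hangs a little above the pan floor and square to it. Lowering until contact.

Request:
drive_tool(
  deltas=[
    {"hand": 0.1, "offset": [0, 0, -0.3], "angular": [0, 0, 0]},
    {"hand": 0.1, "offset": [0, 0, -0.6], "angular": [0, 0, 0]},
    {"hand": 0.1, "offset": [0, 0, -0.6], "angular": [0, 0, 0]},
  ],
)

```text
time: 12.05
tool_pos: [0.7035, 0.0857, 0.0317]
tcp_rot: [0.246, 3.131, 0.0]
wrist_force: [-0.8, 0.0, 0.9]
width: 0.325
```

Request:
drive_tool(
  deltas=[
    {"hand": 0.5, "offset": [0, 0, -0.1], "angular": [0, 0, 0]},
    {"hand": 0.5, "offset": [0, 0, -0.1], "angular": [0, 0, 0]},
    {"hand": 0.5, "offset": [0, 0, -0.1], "angular": [0, 0, 0]},
    {"hand": 0.5, "offset": [0, 0, 4], "angular": [0, 0, 0]},
    {"hand": 0.5, "offset": [0, 0, 9], "angular": [0, 0, 0]},
    {"hand": 0.0, "offset": [0, 0, 12], "angular": [0, 0, 0]},
  ],
)

```text
time: 12.8
tool_pos: [0.7046, 0.0858, 0.1548]
tcp_rot: [0.246, 3.128, 0.001]
wrist_force: [0.8, 0.5, 0.8]
width: 0.3
```

Request:
drive_tool(
  deltas=[
    {"hand": 0, "offset": [-5, 2.8, 0], "angular": [0, 0, 6]},
    {"hand": 0, "offset": [-10, 5.6, 0], "angular": [0, 0, 12]},
    {"hand": 0, "offset": [-15, 8.5, 0], "angular": [0, 0, 19]},
    {"hand": 0, "offset": [-20, 11.4, 0], "angular": [0, 0, 26]},
    {"hand": 0, "offset": [-25, 14.3, 0], "angular": [0, 0, 33]},
    {"hand": 0, "offset": [-30, 17.2, -2], "angular": [0, 0, 40]},
    {"hand": 0, "offset": [-34.1, 19.7, -5], "angular": [0, 0, 43.8]},
    {"hand": 0, "offset": [-34.1, 19.7, -7], "angular": [0, 0, 43.8]},
  ],
)

```text
time: 13.8
tool_pos: [0.3587, 0.2835, 0.0802]
tcp_rot: [0.946, -2.994, -0.0]
wrist_force: [0.2, 0.2, 0.5]
width: 0.006
```

```bash
python3 - <<'E'
from h import *
s=bot.read_state();print(s['time'],s['tool_pos'],s['tcp_rot'],s['wrist_force'],s['width'],s['q'])
E
```

```text
13.8 [0.35872505 0.28354691 0.08020797] [ 9.46195164e-01 -2.99429342e+00 -4.24552305e-04] [0.24823138 0.1544856  0.49045975] 0.005812610285704926 [ 6.13831472e-01 -4.79229890e-02  2.17010077e+00  7.84610711e-04
  1.02062656e+00 -1.56951513e+00]
```

Request:
drive_tool(
  deltas=[
    {"hand": 0, "offset": [0, 0, -3], "angular": [0, 0, 0]},
    {"hand": 0, "offset": [0, 0, -6], "angular": [0, 0, 0]},
    {"hand": 0, "offset": [0, 0, -6.8], "angular": [0, 0, 0]},
    {"hand": 0, "offset": [0, 0, -7.2], "angular": [0, 0, 0]},
    {"hand": 0, "offset": [0, 0, -7.6], "angular": [0, 0, 0]},
    {"hand": 0, "offset": [0, 0, -8], "angular": [0, 0, 0]},
    {"hand": 0, "offset": [0, 0, -8.4], "angular": [0, 0, 0]},
    {"hand": 0, "offset": [0, 0, -8.4], "angular": [0, 0, 0]},
  ],
)

```text
time: 14.8
tool_pos: [0.3627, 0.2831, -0.0013]
tcp_rot: [-0.939, 2.997, 0.001]
wrist_force: [-2.6, -2.4, 3.7]
width: -0.002
```

Request:
drive_tool(
  deltas=[
    {"hand": 0, "offset": [0, 0, -0.2], "angular": [0, 0, 0]},
    {"hand": 0, "offset": [0, 0, -0.4], "angular": [0, 0, 0]},
    {"hand": 0, "offset": [0, 0, -0.5], "angular": [0, 0, 0]},
    {"hand": 0, "offset": [0, 0, -0.5], "angular": [0, 0, 0]},
  ],
)

```text
time: 15.3
tool_pos: [0.3632, 0.2834, -0.0054]
tcp_rot: [-0.939, 2.996, 0.001]
wrist_force: [-5.0, -3.5, 13.3]
width: 0.002
```

```bash
python3 - <<'E'
from h import *
s=bot.read_state();print(s['tool_pos'],s['wrist_force'])
d=cam('scene')
o=cv2.imread('pics/scene0.png')
for n,(u,v) in {'w1':(373,236),'nest':(350,256)}.items():
    t=o[v-7:v+8,u-7:u+8]; r=cv2.matchTemplate(d['frame'][v-25:v+26,u-20:u+21],t,cv2.TM_CCOEFF_NORMED); p=cv2.minMaxLoc(r); print(n,p[1],np.array(p[3])-[13,18])
E
```

```text
[ 0.36320024  0.28341042 -0.00535136] [-4.99177468 -3.49467793 13.33145052]
w1 0.545326292514801 [ 1 -6]
nest 0.9780877232551575 [0 0]
```

Full stroke reached: 13 N at the stop, and weight1 is up 6 px. Going to weight1.

Request:
drive_tool(
  deltas=[
    {"hand": 0, "offset": [0, 0, 5], "angular": [0, 0, 0]},
    {"hand": 0.65, "offset": [0, 0, 10], "angular": [0, 0, 0]},
    {"hand": 0.65, "offset": [3.6, 2.4, 11], "angular": [0, 0, 0]},
    {"hand": 0.65, "offset": [7.2, 4.8, 11], "angular": [0, 0, 0]},
    {"hand": 0.65, "offset": [7.2, 4.8, 8], "angular": [0, 0, 0]},
    {"hand": 0.65, "offset": [7.2, 4.8, 4], "angular": [0, 0, 0]},
    {"hand": 0.65, "offset": [7.2, 4.8, 2.6], "angular": [0, 0, 0]},
    {"hand": 0.65, "offset": [7.2, 4.8, 2.6], "angular": [0, 0, 0]},
  ],
)

```text
time: 16.35
tool_pos: [0.4337, 0.3303, 0.0178]
tcp_rot: [0.939, -2.996, 0.001]
wrist_force: [0.5, -0.5, 0.5]
width: 0.651
```

Request:
drive_tool(
  deltas=[
    {"hand": 0.65, "offset": [0.1, 0.1, -0.3], "angular": [0, 0, 0]},
    {"hand": 0.65, "offset": [0.1, 0.1, -0.3], "angular": [0, 0, 0]},
    {"hand": 0.1, "offset": [0.1, 0.1, -0.3], "angular": [0, 0, 0]},
    {"hand": 0.1, "offset": [0.1, 0.1, -0.3], "angular": [0, 0, 0]},
    {"hand": 0.1, "offset": [0.1, 0.1, -0.3], "angular": [0, 0, 0]},
    {"hand": 0.1, "offset": [0.1, 0.1, -0.3], "angular": [0, 0, 0]},
  ],
  force=70,
)

```text
time: 17.1
tool_pos: [0.4356, 0.3321, 0.0157]
tcp_rot: [-0.939, 2.997, 0.001]
wrist_force: [0.4, 1.3, 1.4]
width: 0.329
```

Request:
drive_tool(
  deltas=[
    {"hand": 0.1, "offset": [0, 0, 1], "angular": [0, 0, 0]},
    {"hand": 0.1, "offset": [0, 0, 4], "angular": [0, 0, 0]},
    {"hand": 0.1, "offset": [0, 0, 8], "angular": [0, 0, 0]},
    {"hand": 0.1, "offset": [0, 0, 13.5], "angular": [0, 0, 0]},
    {"hand": 0.1, "offset": [0, 0, 13.5], "angular": [0, 0, 0]},
  ],
)

```text
time: 17.73
tool_pos: [0.4382, 0.3337, 0.1558]
tcp_rot: [-0.937, 2.989, 0.004]
wrist_force: [-0.2, 0.9, -3.9]
width: 0.325
```

Request:
drive_tool(
  deltas=[
    {"hand": 0.1, "offset": [3.5, -4, 0], "angular": [0, 0, -8]},
    {"hand": 0.1, "offset": [7, -8, 0], "angular": [0, 0, -16]},
    {"hand": 0.1, "offset": [10.5, -12, 0], "angular": [0, 0, -24]},
    {"hand": 0.1, "offset": [14, -16, 0], "angular": [0, 0, -32]},
    {"hand": 0.1, "offset": [17.5, -20, 0], "angular": [0, 0, -40]},
    {"hand": 0.1, "offset": [20.9, -23.7, 0], "angular": [0, 0, -43.8]},
    {"hand": 0.1, "offset": [20.9, -23.7, -4], "angular": [0, 0, -43.8]},
    {"hand": 0.1, "offset": [20.9, -23.7, -8], "angular": [0, 0, -43.8]},
  ],
)

```text
time: 18.73
tool_pos: [0.6428, 0.0934, 0.0672]
tcp_rot: [-0.249, -3.128, 0.001]
wrist_force: [-0.8, -0.6, -3.5]
width: 0.327
```

Request:
drive_tool(
  deltas=[
    {"hand": 0.1, "offset": [0, 0, -2], "angular": [0, 0, 0]},
    {"hand": 0.1, "offset": [0, 0, -2.7], "angular": [0, 0, 0]},
    {"hand": 0.1, "offset": [0, 0, -3.3], "angular": [0, 0, 0]},
    {"hand": 0.1, "offset": [0, 0, -3.3], "angular": [0, 0, 0]},
  ],
)

```text
time: 19.23
tool_pos: [0.645, 0.095, 0.0383]
tcp_rot: [0.245, 3.13, 0.0]
wrist_force: [-0.6, 0.1, -3.2]
width: 0.326
```

Request:
drive_tool(
  deltas=[
    {"hand": 0.1, "offset": [0, 0, -0.4], "angular": [0, 0, 0]},
    {"hand": 0.1, "offset": [0, 0, -0.7], "angular": [0, 0, 0]},
    {"hand": 0.1, "offset": [0, 0, -0.7], "angular": [0, 0, 0]},
  ],
)

```text
time: 19.6
tool_pos: [0.6446, 0.0948, 0.0307]
tcp_rot: [0.246, 3.131, 0.0]
wrist_force: [0.3, 0.6, -2.9]
width: 0.323
```

Request:
drive_tool(
  deltas=[
    {"hand": 0.1, "offset": [0, 0, -0.2], "angular": [0, 0, 0]},
    {"hand": 0.1, "offset": [0, 0, -0.3], "angular": [0, 0, 0]},
    {"hand": 0.1, "offset": [0, 0, -0.3], "angular": [0, 0, 0]},
  ],
)

```text
time: 19.98
tool_pos: [0.6446, 0.0948, 0.0281]
tcp_rot: [0.246, 3.131, 0.0]
wrist_force: [-2.0, 1.3, 3.9]
width: 0.324
```

Contact. Release, lift, then look again for the small weights with the top camera.

Request:
drive_tool(
  deltas=[
    {"hand": 0.5, "offset": [0, 0, 0], "angular": [0, 0, 0]},
    {"hand": 0.5, "offset": [0, 0, 0], "angular": [0, 0, 0]},
    {"hand": 0.5, "offset": [0, 0, 0], "angular": [0, 0, 0]},
    {"hand": 0.5, "offset": [0, 0, 4], "angular": [0, 0, 0]},
    {"hand": 0.5, "offset": [0, 0, 9], "angular": [0, 0, 0]},
    {"hand": 0.6, "offset": [-5, 0, 12], "angular": [0, 0, 0]},
    {"hand": 0.6, "offset": [-10, 0, 12], "angular": [0, 0, 0]},
    {"hand": 0.6, "offset": [-10, 0, 12], "angular": [0, 0, 0]},
  ],
)

```text
time: 20.98
tool_pos: [0.54, 0.0946, 0.1465]
tcp_rot: [-0.245, -3.129, 0.001]
wrist_force: [0.4, -0.5, -0.3]
width: 0.595
```

```bash
python3 - <<'E'
from h import *
s=bot.read_state();print(s['time'],s['tool_pos'],s['tcp_rot'],s['wrist_force'],s['width'])
d=cam('scene','scene1');t=cam('top','top1')
a=cv2.resize(t['frame'][180:340,210:390],(405,360),interpolation=cv2.INTER_CUBIC)
b=cv2.resize(d['frame'][190:350,150:430],(630,360),interpolation=cv2.INTER_CUBIC)
cv2.imwrite('pics/v1.png',cv2.resize(np.hstack([a,b[:,:395]]),(800,360)))
E
```

```text
20.975 [0.54004714 0.0945887  0.14653618] [-2.44927378e-01 -3.12912475e+00  8.25625167e-04] [ 0.40006637 -0.5414031  -0.30288864] 0.5945437485602876
```

View pics/v1.png

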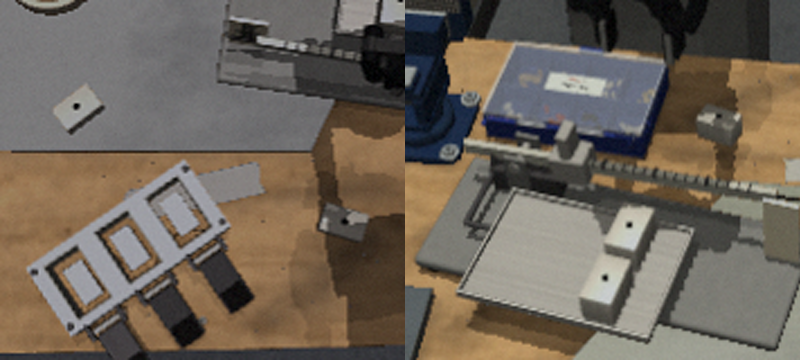

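Both large weights are on the pan. Small0 hasn't moved, at (345,222) in the crop. Small1 has been knocked, and is now at top px (244.7,227.5). Picking up small0.

Request:
drive_tool(
  deltas=[
    {"hand": 0.75, "offset": [-4.5, 2.4, 0], "angular": [0, 0, -4.4]},
    {"hand": 0.75, "offset": [-8.9, 4.8, -1], "angular": [0, 0, -8.8]},
    {"hand": 0.75, "offset": [-8.9, 4.8, -6], "angular": [0, 0, -8.8]},
    {"hand": 0.75, "offset": [-8.9, 4.8, -11], "angular": [0, 0, -8.8]},
    {"hand": 0.75, "offset": [-8.9, 4.8, -13], "angular": [0, 0, -8.8]},
    {"hand": 0.75, "offset": [-8.9, 4.8, -13], "angular": [0, 0, -8.8]},
  ],
)

```text
time: 21.82
tool_pos: [0.4545, 0.1424, 0.0154]
tcp_rot: [-0.485, -3.1, 0.003]
wrist_force: [0.1, 0.0, 0.4]
width: 0.75
```

```bash
python3 - <<'E'
from h import *
s=bot.read_state();print(s['time'],s['tool_pos'],s['tcp_rot'],s['wrist_force'],s['width'])
w=cam('wrist','w10');T=s['tool_pos']
print(proj(w,[[.4547,.1432,.025],T+[0,0,.034]]))
E
```

```text
21.825 [0.45451071 0.14240604 0.01535788] [-4.85368487e-01 -3.10019388e+00  2.56292445e-03] [0.05143004 0.00080791 0.4003576 ] 0.7501005578828295
[[316.16544075 280.84916077]
 [314.02753281 304.92373957]]
```

View pics/w10.png

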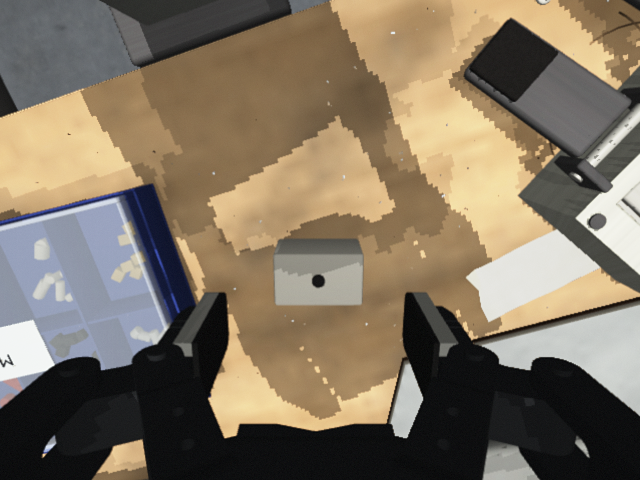

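Small0's hole is at (318,281), where predicted, and it is square to the jaws and centred. Descending.

Request:
drive_tool(
  deltas=[
    {"hand": 0.75, "offset": [0, 0, -2], "angular": [0, 0, 0]},
    {"hand": 0.75, "offset": [0, 0, -3], "angular": [0, 0, 0]},
    {"hand": 0.75, "offset": [0, 0, -3.8], "angular": [0, 0, 0]},
    {"hand": 0.75, "offset": [0, 0, -3.8], "angular": [0, 0, 0]},
    {"hand": 0.75, "offset": [0, 0, -3.8], "angular": [0, 0, 0]},
  ],
)

```text
time: 22.5
tool_pos: [0.4557, 0.1429, -0.0202]
tcp_rot: [0.486, 3.103, 0.001]
wrist_force: [-0.0, 0.1, -0.5]
width: 0.753
```

Request:
drive_tool(
  deltas=[
    {"hand": 0.75, "offset": [0, 0, -0.4], "angular": [0, 0, 0]},
    {"hand": 0.75, "offset": [0, 0, -0.4], "angular": [0, 0, 0]},
    {"hand": 0.2, "offset": [0, 0, -0.4], "angular": [0, 0, 0]},
    {"hand": 0.2, "offset": [0, 0, -0.4], "angular": [0, 0, 0]},
    {"hand": 0.2, "offset": [0, 0, -0.4], "angular": [0, 0, 0]},
    {"hand": 0.2, "offset": [0, 0, -0.4], "angular": [0, 0, 0]},
  ],
)

```text
time: 23.25
tool_pos: [0.4557, 0.1429, -0.0242]
tcp_rot: [0.486, 3.103, 0.001]
wrist_force: [-0.8, 0.6, 5.3]
width: 0.444
```

Request:
drive_tool(
  deltas=[
    {"hand": 0.2, "offset": [0, 0, 1], "angular": [0, 0, 0]},
    {"hand": 0.2, "offset": [0, 0, 5], "angular": [0, 0, 0]},
    {"hand": 0.2, "offset": [0, 0, 10], "angular": [0, 0, 0]},
    {"hand": 0.2, "offset": [0, 0, 16], "angular": [0, 0, 0]},
    {"hand": 0.2, "offset": [0, 0, 17], "angular": [0, 0, 0]},
  ],
)

```text
time: 23.88
tool_pos: [0.4585, 0.1436, 0.1506]
tcp_rot: [0.484, 3.095, 0.006]
wrist_force: [-0.4, 0.4, -2.3]
width: 0.444
```

Request:
drive_tool(
  deltas=[
    {"hand": 0.2, "offset": [4.7, -2.8, 0], "angular": [0, 0, 2]},
    {"hand": 0.2, "offset": [9.4, -5.7, 0], "angular": [0, 0, 4]},
    {"hand": 0.2, "offset": [14.1, -8.5, 0], "angular": [0, 0, 6]},
    {"hand": 0.2, "offset": [18.8, -11.4, 0], "angular": [0, 0, 8]},
    {"hand": 0.2, "offset": [23.5, -14.2, 0], "angular": [0, 0, 8.8]},
    {"hand": 0.2, "offset": [23.5, -14.2, 0], "angular": [0, 0, 8.8]},
    {"hand": 0.2, "offset": [23.5, -14.2, -5], "angular": [0, 0, 8.8]},
    {"hand": 0.2, "offset": [23.5, -14.2, -8], "angular": [0, 0, 8.8]},
  ],
)

```text
time: 24.88
tool_pos: [0.6868, 0.0012, 0.0613]
tcp_rot: [-0.246, -3.126, 0.0]
wrist_force: [-0.1, 0.6, -2.9]
width: 0.441
```

Request:
drive_tool(
  deltas=[
    {"hand": 0.2, "offset": [0, 0, -2], "angular": [0, 0, 0]},
    {"hand": 0.2, "offset": [0, 0, -3.2], "angular": [0, 0, 0]},
    {"hand": 0.2, "offset": [0, 0, -3.8], "angular": [0, 0, 0]},
    {"hand": 0.2, "offset": [0, 0, -3.8], "angular": [0, 0, 0]},
    {"hand": 0.2, "offset": [0, 0, -3.8], "angular": [0, 0, 0]},
  ],
)

```text
time: 25.5
tool_pos: [0.6913, 0.0007, 0.0287]
tcp_rot: [0.246, 3.13, 0.0]
wrist_force: [-0.1, 0.4, -1.7]
width: 0.445
```

Request:
drive_tool(
  deltas=[
    {"hand": 0.2, "offset": [0, 0, -0.4], "angular": [0, 0, 0]},
    {"hand": 0.2, "offset": [0, 0, -0.6], "angular": [0, 0, 0]},
    {"hand": 0.2, "offset": [0, 0, -0.6], "angular": [0, 0, 0]},
  ],
)

```text
time: 25.88
tool_pos: [0.6904, 0.0007, 0.0215]
tcp_rot: [0.246, 3.131, -0.0]
wrist_force: [0.3, 0.2, 0.1]
width: 0.445
```

Request:
drive_tool(
  deltas=[
    {"hand": 0.58, "offset": [0, 0, 0], "angular": [0, 0, 0]},
    {"hand": 0.58, "offset": [0, 0, 0], "angular": [0, 0, 0]},
    {"hand": 0.58, "offset": [0, 0, 0], "angular": [0, 0, 0]},
    {"hand": 0.58, "offset": [0, 0, 4], "angular": [0, 0, 0]},
    {"hand": 0.58, "offset": [0, 0, 9], "angular": [0, 0, 0]},
    {"hand": 0.6, "offset": [-5, 0, 13], "angular": [0, 0, 0]},
    {"hand": 0.6, "offset": [-11, 0, 13], "angular": [0, 0, 0]},
    {"hand": 0.6, "offset": [-15, 0, 13], "angular": [0, 0, 0]},
  ],
)

```text
time: 26.88
tool_pos: [0.5383, 0.0007, 0.1522]
tcp_rot: [0.246, 3.131, 0.0]
wrist_force: [-0.3, 0.2, -0.3]
width: 0.6
```

```bash
python3 - <<'E'
from h import *
s=bot.read_state();print(s['time'],s['tool_pos'],s['tcp_rot'],s['wrist_force'],s['width'])
d=cam('scene');t=cam('top','top2')
# bright block on grey board near last px
f=t['frame'][195:258,215:290]; g=cv2.cvtColor(f,cv2.COLOR_BGR2GRAY)
m=((g>125)).astype(np.uint8); n,l,st,ce=cv2.connectedComponentsWithStats(m)
for i in range(1,n):
    if st[i,4]>60:
        r=cv2.minAreaRect(np.argwhere(l==i)[:,::-1].astype(np.float32)); bx=cv2.boxPoints(r)+[215,195]
        print(st[i],r, (ce[i]+[215,195]), unproj(t,[ce[i]+[215,195]],.032).round(4), unproj(t,bx,.032).round(4).tolist())
a=cv2.resize(t['frame'][180:280,200:300],(400,400),interpolation=cv2.INTER_CUBIC)
b=cv2.resize(d['frame'][210:360,150:300],(400,400),interpolation=cv2.INTER_CUBIC)
cv2.imwrite('pics/v2.png',np.hstack([a,b]))
E
```

```text
26.875 [0.53832963 0.00074447 0.15221124] [2.45969848e-01 3.13076605e+00 4.60079998e-05] [-0.28062377  0.20750185 -0.34186877] 0.6000762355628878
[ 19  22  21  20 212] ((28.60000228881836, 31.80000114440918), (11.59999942779541, 19.200000762939453), 53.13010025024414) [243.66037736 226.85377358] [[0.5602 0.379  0.032 ]] [[0.5583, 0.4013, 0.032], [0.5813, 0.3709, 0.032], [0.5622, 0.3569, 0.032], [0.5394, 0.3872, 0.032]]
```

View pics/v2.png

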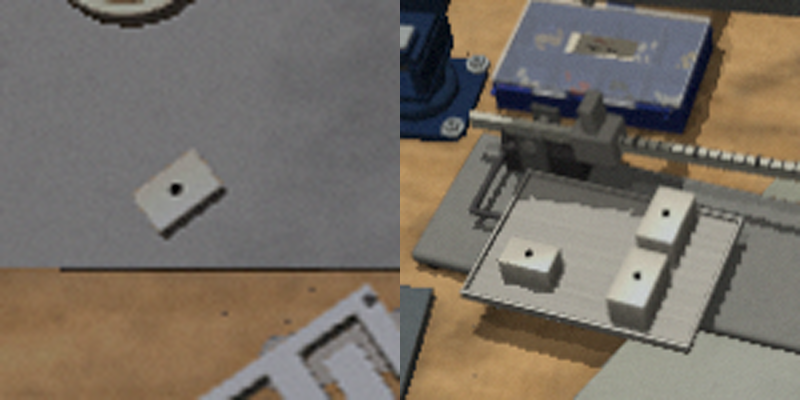

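All three weights are on the pan. Small1's hole is at top px (243.75,227.25), which gives about (0.5597,0.3788), with its long axis at 127°.

Request:
drive_tool(
  deltas=[
    {"hand": 0.6, "offset": [0.3, 6, 0], "angular": [0, 0, 7]},
    {"hand": 0.6, "offset": [0.6, 12, 0], "angular": [0, 0, 14]},
    {"hand": 0.6, "offset": [1, 18, 0], "angular": [0, 0, 21]},
    {"hand": 0.6, "offset": [1.3, 24, 0], "angular": [0, 0, 28]},
    {"hand": 0.75, "offset": [1.6, 30, 0], "angular": [0, 0, 36]},
    {"hand": 0.75, "offset": [2.1, 36, 0], "angular": [0, 0, 44]},
    {"hand": 0.75, "offset": [2.1, 37.8, -4], "angular": [0, 0, 46]},
    {"hand": 0.75, "offset": [2.1, 37.8, -9], "angular": [0, 0, 46]},
  ],
)

```text
time: 27.98
tool_pos: [0.5633, 0.3826, 0.0621]
tcp_rot: [-1.0, 2.972, 0.002]
wrist_force: [0.3, -0.7, -1.3]
width: 0.751
```

Request:
drive_tool(
  deltas=[
    {"hand": 0.75, "offset": [0, 0, -3.6], "angular": [0, 0, 0]},
    {"hand": 0.75, "offset": [0, 0, -3.6], "angular": [0, 0, 0]},
    {"hand": 0.75, "offset": [0, 0, -3.6], "angular": [0, 0, 0]},
  ],
)

```text
time: 28.35
tool_pos: [0.5625, 0.3795, 0.0267]
tcp_rot: [-0.996, 2.977, 0.001]
wrist_force: [0.4, 0.9, 0.8]
width: 0.744
```

```bash
python3 - <<'E'
from h import *
s=bot.read_state();print(s['time'],s['tool_pos'],s['tcp_rot'],s['wrist_force'],s['width'])
w=cam('wrist','w11')
f=w['frame'][200:340,240:400];g=cv2.cvtColor(f,cv2.COLOR_BGR2GRAY)
m=(g<60).astype(np.uint8);n,l,st,ce=cv2.connectedComponentsWithStats(m)
print([(st[i].tolist(),ce[i].round(1)+[240,200]) for i in range(1,n) if 40<st[i,4]<400])
print(proj(w,[[.5597,.3788,.032]]))
E
```

```text
28.35 [0.56254627 0.37951448 0.02666909] [-9.96330761e-01  2.97713944e+00  8.32310866e-04] [0.38081292 0.91184247 0.76021361] 0.7439597620912951
[([38, 33, 80, 7, 356], array([316. , 235.1])), ([72, 67, 12, 12, 124], array([317.6, 272.6]))]
[[315.89835219 270.55529139]]
```

View pics/w11.png

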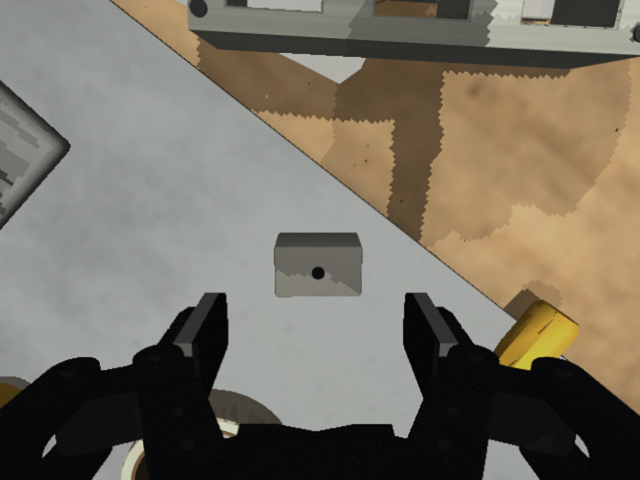

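Small1 is centred, with its hole at (317.6,272.6), and it is clear of the tape and the screwdriver. My picture quota is used up, so checks are numeric from here on.

Request:
drive_tool(
  deltas=[
    {"hand": 0.75, "offset": [-0.2, 0, -2], "angular": [0, 0, 0]},
    {"hand": 0.75, "offset": [-0.2, 0, -3.6], "angular": [0, 0, 0]},
    {"hand": 0.75, "offset": [-0.2, 0, -4.1], "angular": [0, 0, 0]},
    {"hand": 0.75, "offset": [-0.2, 0, -4.1], "angular": [0, 0, 0]},
    {"hand": 0.75, "offset": [-0.2, 0, -4.1], "angular": [0, 0, 0]},
  ],
)

```text
time: 29.02
tool_pos: [0.5595, 0.3789, -0.0154]
tcp_rot: [-0.997, 2.978, 0.0]
wrist_force: [0.2, -0.5, 0.7]
width: 0.75
```

Request:
drive_tool(
  deltas=[
    {"hand": 0.2, "offset": [0, 0, 0], "angular": [0, 0, 0]},
    {"hand": 0.2, "offset": [0, 0, 0], "angular": [0, 0, 0]},
    {"hand": 0.2, "offset": [0, 0, 0], "angular": [0, 0, 0]},
    {"hand": 0.2, "offset": [0, 0, 0], "angular": [0, 0, 0]},
    {"hand": 0.2, "offset": [0, 0, 1], "angular": [0, 0, 0]},
    {"hand": 0.2, "offset": [0, 0, 5], "angular": [0, 0, 0]},
    {"hand": 0.2, "offset": [0, 0, 10], "angular": [0, 0, 0]},
    {"hand": 0.2, "offset": [0, 0, 10], "angular": [0, 0, 0]},
  ],
)

```text
time: 30.02
tool_pos: [0.5626, 0.3809, 0.0901]
tcp_rot: [-0.994, 2.97, 0.004]
wrist_force: [-0.0, 0.5, -1.1]
width: 0.441
```

Request:
drive_tool(
  deltas=[
    {"hand": 0.2, "offset": [0, 0, 6], "angular": [0, 0, 0]},
    {"hand": 0.2, "offset": [1, -6, 7.5], "angular": [0, 0, -8]},
    {"hand": 0.2, "offset": [2.3, -12, 7.5], "angular": [0, 0, -16]},
    {"hand": 0.2, "offset": [3.6, -18, 7.5], "angular": [0, 0, -24]},
    {"hand": 0.2, "offset": [5, -24, 7.5], "angular": [0, 0, -32]},
    {"hand": 0.2, "offset": [6.4, -30, 7.5], "angular": [0, 0, -40]},
    {"hand": 0.2, "offset": [8, -36, 7.5], "angular": [0, 0, -46]},
    {"hand": 0.2, "offset": [8, -37, 7.5], "angular": [0, 0, -46]},
  ],
)

```text
time: 31.02
tool_pos: [0.6385, 0.0046, 0.1574]
tcp_rot: [-0.254, -3.129, 0.002]
wrist_force: [1.0, 0.3, -2.0]
width: 0.443
```

Request:
drive_tool(
  deltas=[
    {"hand": 0.2, "offset": [0, 0, -5], "angular": [0, 0, 0]},
    {"hand": 0.2, "offset": [0, 0, -9], "angular": [0, 0, 0]},
    {"hand": 0.2, "offset": [0, 0, -12], "angular": [0, 0, 0]},
    {"hand": 0.2, "offset": [0, 0, -12], "angular": [0, 0, 0]},
    {"hand": 0.2, "offset": [0, 0, -12], "angular": [0, 0, 0]},
  ],
)

```text
time: 31.65
tool_pos: [0.6394, 0.0094, 0.0398]
tcp_rot: [0.245, 3.132, 0.0]
wrist_force: [-0.6, -0.0, -1.5]
width: 0.438
```

Request:
drive_tool(
  deltas=[
    {"hand": 0.2, "offset": [0, 0, -0.8], "angular": [0, 0, 0]},
    {"hand": 0.2, "offset": [0, 0, -1.3], "angular": [0, 0, 0]},
    {"hand": 0.2, "offset": [0, 0, -1.6], "angular": [0, 0, 0]},
    {"hand": 0.2, "offset": [0, 0, -1.6], "angular": [0, 0, 0]},
  ],
)

```text
time: 32.15
tool_pos: [0.6393, 0.0087, 0.024]
tcp_rot: [0.246, 3.132, 0.0]
wrist_force: [-0.6, -0.9, 1.7]
width: 0.44
```

Contact. Releasing, then locating the poise from both cameras numerically.

Request:
drive_tool(
  deltas=[
    {"hand": 0.58, "offset": [0, 0, 0], "angular": [0, 0, 0]},
    {"hand": 0.58, "offset": [0, 0, 0], "angular": [0, 0, 0]},
    {"hand": 0.58, "offset": [0, 0, 0], "angular": [0, 0, 0]},
    {"hand": 0.58, "offset": [0, 0, 4], "angular": [0, 0, 0]},
    {"hand": 0.58, "offset": [0, 0, 9], "angular": [0, 0, 0]},
    {"hand": 0.4, "offset": [-1, 5, 13], "angular": [0, 0, 0]},
    {"hand": 0.4, "offset": [-2, 10, 13], "angular": [0, 0, 0]},
    {"hand": 0.4, "offset": [-5, 16, 13], "angular": [0, 0, 0]},
  ],
)

```text
time: 33.15
tool_pos: [0.5924, 0.166, 0.1548]
tcp_rot: [0.248, 3.128, 0.002]
wrist_force: [-0.0, 0.7, 0.4]
width: 0.392
```

```bash
python3 - <<'E'
from h import *
s=bot.read_state();print(s['time'],s['tool_pos'],s['wrist_force'],s['width'],s['q'])
d=cam('scene','s3');t=cam('top','t3');w=cam('wrist','w12')
print(tri(t,[[426.9,208.0]],d,[[222,248]]))
B=np.array([.6248,.0707]);a=-.1565;R=np.array([[np.cos(a),-np.sin(a)],[np.sin(a),np.cos(a)]])
P=lambda x,y,z:np.r_[B+R@[x,y],z]
print('pred fin top: top,scene',proj(t,P(-.06,-.045,.111)),proj(d,P(-.06,-.045,.111)))
print('weights on pan? scene preds')
np.set_printoptions(linewidth=250)
g=cv2.cvtColor(d['frame'],cv2.COLOR_BGR2GRAY)
print('scene rows 238-268, cols 206-240');print(g[240:270:1,208:240])
g=cv2.cvtColor(cv2.imread('pics/top0.png'),cv2.COLOR_BGR2GRAY)
print('top rows 200-226 cols 410-438');print(g[200:228,410:438])
E
```

```text
33.15 [0.59244915 0.16595651 0.15483619] [-0.02642551  0.73360798  0.38742485] 0.39159996895518256 [ 2.32588844e-01  1.76444093e-01  1.78293740e+00  8.36676246e-05
  1.17852396e+00 -1.17991141e+00]
(array([0.57640659, 0.03018818, 0.11579878]), np.float64(0.002716535490629926))
pred fin top: top,scene [[424.63318906 217.96112514]] [[227.48143939 243.6819232 ]]
weights on pan? scene preds
scene rows 238-268, cols 206-240
[[108 108 115 108 113 111 110 113 112 115 112 111 114 116 110 108 109 105 106 110 107 108 104 108 102 110 108 110 111 113 110 112]
 [110 112 110 110 113 114 113 110 111 113 115 114 113 113 111 105 107 110 108 112 111 106 104 106 106 102 104 108 114 110 110 111]
 [111 108 109 117 118 121 119 117 117 117 116 115 115 112 109 108 106 107 110 115 106 103 102 106 106 100 107 104 110 113 113 114]
 [115 111 112 114 109 106 108 111 113 116 120 114 130 138 129 123 115 108 112 112 107 108 105 107 110 101 102 107 113 113 111 118]
 [119 120 118 103  75  67  71  82  88  98  99 107 145 165 158 151 135 108 111 117 115 110 111 110 108 108 107 108 110 113 113 117]
 [113 125 137 123  83 
[... 5804 characters left out ...]
  44  40]
 [ 38  34  26  27  29  28  31  28  26  33  28  32  28  27  26  26  22  30  35  50  66  46  42  45  44  40  46  47]
 [ 41  34  37  29  31  25  27  26  22  58  68  95  79  33  27  32  21  26  25  31  29  36  46  50  43  45  44  45]
 [ 40  42  37  37  38  41  43  35  29  67  90 110  91  29  34  28  29  26  29  21  11  10  12  27  34  34  39  40]
 [ 85  83  53  36  39  39  37  41  35  34  39  39  71  34  63  36  37  17  11   7  13   6   7   4   8   5  14   9]
 [ 79  78  83  41  37  38  38  40  78  44  39  37  37  40  81  79  85  37  18  15  11  16   9   1   6  12   4   6]
 [ 80  78  80  45  39  38  41  77  81  77  76  79  77  75  72  76  81  81  80  59  59  60  47  25  31  12  15  10]]
```

```bash
python3 - <<'E'
from h import *
s=bot.read_state()
d=cam('scene');t=cam('top');w=cam('wrist','w12')
np.set_printoptions(suppress=True)
print(tri(t,[[426,210.5]],d,[[220.6,247.3]]), unproj(t,[[426,210.5]],.112),unproj(d,[[220.6,247.3]],.112))
# fin long/short edges direction in top image
u=unproj(t,[[426.7,205],[425.3,216]],.112);print(u,np.degrees(np.arctan2(*(u[0]-u[1])[1::-1])))
f=unproj(t,[[426,210.5]],.112)[0]
p=proj(w,f);print('wrist pred',p)
E
```

```text
(array([0.57262676, 0.02863135, 0.11281588]), np.float64(0.00790157497892049)) [[0.57237281 0.03250031 0.112     ]] [[0.57107337 0.02419657 0.112     ]]
[[0.58278949 0.03057362 0.112     ]
 [0.5620031  0.0344136  0.112     ]] -10.466541169144717
wrist pred [[ 77.68546788 249.28433659]]
```

Request:
drive_tool(
  deltas=[
    {"hand": 0.5, "offset": [-0.6, -5, 0], "angular": [0, 0, 0]},
    {"hand": 0.5, "offset": [-1.2, -10, 0], "angular": [0, 0, 0]},
    {"hand": 0.5, "offset": [-1.7, -14, -1], "angular": [0, 0, 0]},
    {"hand": 0.5, "offset": [-1.7, -14, -3], "angular": [0, 0, 0]},
    {"hand": 0.5, "offset": [-1.7, -14, -3], "angular": [0, 0, 0]},
    {"hand": 0.5, "offset": [-1.7, -14, -3], "angular": [0, 0, 0]},
  ],
)

```text
time: 34.2
tool_pos: [0.5744, 0.0251, 0.1231]
tcp_rot: [-0.246, -3.132, -0.0]
wrist_force: [-0.3, -0.1, 0.8]
width: 0.502
```

```bash
python3 - <<'E'
from h import *
s=bot.read_state();T=s['tool_pos'];print(s['time'],T,s['tcp_rot'],s['width'])
w=cam('wrist','w13')
print('fin top pred',proj(w,[[.572,.0285,.1138]]),'tips',proj(w,T+[0,0,.034]))
g=cv2.cvtColor(w['frame'],cv2.COLOR_BGR2GRAY)
np.set_printoptions(linewidth=260)
print(g[210:330:4,240:400:4])
E
```

```text
34.2 [0.5743947  0.02509422 0.12312223] [-2.45584175e-01 -3.13157241e+00 -3.69965859e-04] 0.5023302592582537
fin top pred [[320.43932539 260.41386817]] tips [[314.03605843 304.97241165]]
[[ 55  55  44 ... 104 104 105]
 [102  97  52 ... 106 106 108]
 [ 60  78  88 ... 106 105 104]
 ...
 [ 35  13  10 ...  11  65  66]
 [ 13  10   8 ...   9  26  66]
 [ 10   8  11 ...   7  12  66]]
```

```bash
python3 - <<'E'
import cv2,numpy as np
g=cv2.cvtColor(cv2.imread('pics/w13.png'),cv2.COLOR_BGR2GRAY)
print('cols',' '.join('%3d'%c for c in range(220,412,4)))
for r in range(190,330,4): print(r,' '.join('%3d'%v for v in cv2.blur(g,(3,3))[r,220:412:4]))
E
```

```text
cols 220 224 228 232 236 240 244 248 252 256 260 264 268 272 276 280 284 288 292 296 300 304 308 312 316 320 324 328 332 336 340 344 348 352 356 360 364 368 372 376 380 384 388 392 396 400 404 408
190 165 169 158 151 151 150 149 147 147 116  80  90 100  93  87  86 133 163 157 151 151 151 152 151 151 151 152 154 154 153 153 153 171 169 162 159 156 172 166 163 161 172 169 165 158  94 103  94
194 156 130  54  51  52  53  51  50  51  48  64  81  81  81  81  82  90 151 149 147 148 149 151 152 139 107 152 148 154 154 152 144 152 152 151 152 151 152 151 150 152 153 153 153 154  84  84  83
198 110  51  51  50  48  48  47  51  48  45  68  81  82  82  82  82  86 152 149 148 140 139 153 153 145  81  83  98  96  94  82  85 115 100 147 153 152 151 149 150 152 152 152 152 126  83  83  82
202  64  66  64  67  70  54  51  49  46  45  67  67  71  73  74  75  75 139 137 135  80  80  94  86  81  80  80  83  83  83  82  81  81  82  87 102 146 151 150 150 155 152 152 151 126  86  82  82
206 127 195 212 179 128  59  49  47  43  28  26  26  27  27  27  26  28  28  28  47  81  81  82  90 125 134 126  87  83
[... 5256 characters left out ...]
  78  79  79  79  79  79  79  79  79 105 142 141 141 141 141 141 141 141  83   8   9  10  17  67  66  66  63  17
318  14  54  65  66  65  34  10   9   9  11 138 142 143 143  99  84  84  84  84  84  84  84  84  85  85  85  84  84  85 100 141 140 140 141 141 141 141 141  71  10   8   9  10  58  66  66  66  32
322  25  66  65  66  65  13  11   9   8  10 210 152 146 147  92  90  90  91  90  91  91  91  91  91  91  91  92  91  92  97 144 143 143 142 142 142 142 142  64   9   9   8  10  32  66  66  66  59
326  50  65  66  66  51  10   9  10   8   9 198 176 140 139 155 162 163 163 163 163 163 163 164 164 165 165 165 165 166 150 139 138 138 138 138 138 138 138  57   9   9   8   9  14  65  66  65  66
```

In the wrist image the fin spans columns 302–326, centred between the jaws (256–375). Lowering around it.

Request:
drive_tool(
  deltas=[
    {"hand": 0.4, "offset": [0, 0, -2.5], "angular": [0, 0, 0]},
    {"hand": 0.4, "offset": [0, 0, -4.5], "angular": [0, 0, 0]},
    {"hand": 0.4, "offset": [0, 0, -5.6], "angular": [0, 0, 0]},
    {"hand": 0.3, "offset": [0, 0, -5.6], "angular": [0, 0, 0]},
    {"hand": 0.19, "offset": [0, 0, -5.6], "angular": [0, 0, 0]},
    {"hand": 0.19, "offset": [0, 0, -5.6], "angular": [0, 0, 0]},
  ],
  force=20,
)

```text
time: 35.0
tool_pos: [0.575, 0.0246, 0.0683]
tcp_rot: [0.246, 3.13, 0.0]
wrist_force: [0.2, 0.1, 0.0]
width: 0.191
```

```bash
cat > b.py <<'E'
from h import *
# poise block/fin & pointer state from scene + wrist
s=bot.read_state();print(s['time'],s['tool_pos'].round(4),s['wrist_force'].round(1),s['width'])
E
cat > dump.py <<'E'
import sys
from h import *
n,r0,r1,c0,c1,st=sys.argv[1],*map(int,sys.argv[2:7])
c=cam(n) ; g=cv2.cvtColor(c['frame'],cv2.COLOR_BGR2GRAY)
print('cols',' '.join('%3d'%k for k in range(c0,c1,st)))
for r in range(r0,r1,st): print(r,' '.join('%3d'%v for v in g[r,c0:c1:st]))
E
python3 b.py; python3 - <<'E'
from h import *
t=cam('top');d=cam('scene')
B=np.array([.572,.0325]);a=-.157;v=np.array([np.sin(-a),np.cos(a)])
# pointer tip 270 from fulcrum; poise home 35 from it -> 235 mm from fin home
p=np.r_[B+.235*v,.066]
for z in(.0664-.0216,.066,.066+.0216): q=np.r_[p[:2],z];print(z,proj(t,q),proj(d,q))
E
```

```text
35.0 [0.575  0.0246 0.0683] [0.2 0.1 0. ] 0.19066114850412813
0.0448 [[300.71953522 200.91240487]] [[335.73664655 293.21816752]]
0.066 [[300.58848936 198.38483675]] [[335.91051198 286.55800343]]
0.08760000000000001 [[300.44845688 195.68182059]] [[336.09181625 279.59604968]]
```

```bash
cat > tile.py <<'E'
import sys,cv2
f,r0,r1,c0,c1=sys.argv[1],*map(int,sys.argv[2:6])
g=cv2.cvtColor(cv2.imread(f),cv2.COLOR_BGR2GRAY)
print('cols',' '.join('%3d'%k for k in range(c0,c1)))
for r in range(r0,r1): print(r,' '.join('%3d'%v for v in g[r,c0:c1]))
E
python3 tile.py pics/top0.png 184 208 308 340
python3 - <<'E'
from h import *
t=cam('top','t4');
for z in(.04,.066,.1): print(z,unproj(t,[[312,202],[449,219],[330,204]],z).round(4).tolist())
w=cam('wrist');R=np.array(w['R']);print('optical axis world',R[2],'right',R[0],'cam pos',-R.T@w['t'],w['mtx'][0][0])
E
python3 tile.py pics/t4.png 184 208 308 340
```

```text
cols 308 309 310 311 312 313 314 315 316 317 318 319 320 321 322 323 324 325 326 327 328 329 330 331 332 333 334 335 336 337 338 339
184  99 101  74  65  89  95  92  89  89  90  88  89  88  88  93  92  90  90  91  90  88  91  95  92  94  87  91  93  90  90  92  91
185  96  98  78  73  90  93  91  89  92  89  89  92  87  91  91  93  95  92  93  88  91  87  91  92  93  93  93  94  94  90  92  92
186  98 103  79  80  97  95  93  89  86  89  93  89  89  90  93  91  93  92  91  93  90  91  92  92  92  96  94  92  95  96  91  92
187  97 101  84  86 119 132 108  87  77  84  96  92  92  89  91  91  89  91  91  91  89  89  93  93  94  94  91  94  89  90  92  92
188 100  95  82  84 123 138 141 142 141 145 135 134 126 104  98  79  85  96  91  94  91  91  91  94  93  93  95  91  88  91  92  91
189  99  66  62  57  31  44  66  99 129 139 140 139 139 140 141 144 141 137 131 121 109  94  91  93  94  97  94  90  91  95  88  94
190  97  73  67  73  51  46  45  41  43  40  27  33  46  79 107 129 139 137 137 138 140 118  92  92  90  92  95  95  92  93  90  92
191  97  77  72  70  50  46  43  43  46  30
[... 5209 characters left out ...]
  94  86  73  59  51  49  41  40  31  29
203  70 106 100  91  94  95  88  90  89  94  71  51  49  48  40  45  42  43  50  60  60  56  56  52  54  57  86 105 100  88  76  61
204  75 101  98  90  88  87  91  90  89  89  93  91  95  70  42  39  38  45  40  51  58  59  54  54  60  59  55  54  52  53  54  59
205  85  94  87  88  90  90  91  88  91  87  87  91  89  91  71  47  47  48  43  52  59  60  60  57  55  59  56  57  60  54  58  58
206  94  97  87  88  84  86  89  87  87  86  90  91  86  90  87  94  87  89  94  76  69  63  64  63  64  55  54  53  55  57  55  56
207  94  97  90  88  93  92  89  92  87  91  89  89  93  91  90  88  89  90  92 104 108 110 108 108 110  84  62  61  58  64  63  62
```

The top camera resolves the beam tilt: the bar near col 328 goes from row 203 at the lower stop to row 198.3 at the upper stop. Pushing the poise most of the way.

Request:
drive_tool(
  deltas=[
    {"hand": 0.19, "offset": [0.08, 0.5, 0], "angular": [0, 0, 0]},
    {"hand": 0.19, "offset": [0.25, 1.6, 0.1], "angular": [0, 0, 0]},
    {"hand": 0.19, "offset": [0.45, 2.9, 0.2], "angular": [0, 0, 0]},
    {"hand": 0.19, "offset": [0.66, 4.2, 0.2], "angular": [0, 0, 0]},
    {"hand": 0.19, "offset": [0.87, 5.5, 0.2], "angular": [0, 0, 0]},
    {"hand": 0.19, "offset": [1.06, 6.7, 0.2], "angular": [0, 0, 0]},
    {"hand": 0.19, "offset": [1.23, 7.8, 0.2], "angular": [0, 0, 0]},
    {"hand": 0.19, "offset": [1.23, 7.8, 0.2], "angular": [0, 0, 0]},
  ],
)

```text
time: 36.2
tool_pos: [0.5863, 0.1039, 0.0692]
tcp_rot: [-0.245, -3.131, -0.001]
wrist_force: [0.0, 0.4, 0.5]
width: 0.19
```

```bash
cat > tilt.py <<'E'
from h import *
import sys
def cen(f):
    g=cv2.cvtColor(f,cv2.COLOR_BGR2GRAY).astype(float)[194:209,326:334]
    r=np.arange(194,209)[:,None]
    # slope of bar removed: ~0.2 row/col
    w=np.clip(g-112*np.median(g)/60*0-110,0,None); w[w<0]=0
    c=(w*r).sum(0)/np.maximum(w.sum(0),1e-9)
    return c,w.sum(0)
if __name__=='__main__':
    s=bot.read_state();print(s['time'],s['tool_pos'].round(4),s['wrist_force'].round(1),s['width'])
    a=cen(cv2.imread('pics/top0.png'))[0];b=cen(cv2.imread('pics/t4.png'))[0]
    f=cam('top')['frame'];cv2.imwrite('pics/t%03d.png'%int(s['time']*8%1000),f)
    c,w=cen(f); fr=(c-a)/(b-a); print(c.round(2),w.round(0)); print('frac',fr.round(3),'tilt',(.16*(np.median(fr)-.484)).round(4))
E
python3 tilt.py
```

```text
36.2 [0.5863 0.1039 0.0692] [0.  0.4 0.5] 0.1903605931444061
[199.07 200.07 200.58 200.74 199.78 200.29 200.2  200.64] [153. 168. 177. 180. 175. 168. 169. 174.]
frac [0.683 0.532 0.459 0.447 0.64  0.538 0.608 0.56 ] tilt 0.0105
```

Request:
drive_tool(
  deltas=[
    {"hand": 0.19, "offset": [-0.05, -0.3, 0], "angular": [0, 0, 0]},
    {"hand": 0.19, "offset": [-0.05, -0.3, 0], "angular": [0, 0, 0]},
    {"hand": 0.19, "offset": [-0.05, -0.3, 0], "angular": [0, 0, 0]},
    {"hand": 0.19, "offset": [-0.05, -0.3, 0], "angular": [0, 0, 0]},
    {"hand": 0.19, "offset": [-0.05, -0.3, 0], "angular": [0, 0, 0]},
    {"hand": 0.19, "offset": [-0.05, -0.3, 0], "angular": [0, 0, 0]},
    {"hand": 0.19, "offset": [-0.05, -0.3, 0], "angular": [0, 0, 0]},
    {"hand": 0.19, "offset": [-0.05, -0.3, 0], "angular": [0, 0, 0]},
  ],
)

```text
time: 37.25
tool_pos: [0.5861, 0.0996, 0.0693]
tcp_rot: [0.246, 3.132, -0.0]
wrist_force: [-0.2, 0.3, 0.0]
width: 0.193
```

```bash
python3 tilt.py; ls -t pics|head -1; python3 tile.py pics/$(ls -t pics|head -1) 187 209 308 345
```

```text
37.25 [0.5861 0.0996 0.0693] [-0.2  0.3  0. ] 0.19342035942408917
[199.95 200.36 200.78 200.82 201.08 201.11 201.02 201.01] [167. 155. 141. 165. 182. 170. 164. 176.]
frac [0.506 0.469 0.417 0.432 0.38  0.37  0.429 0.476] tilt -0.0086
t298.png
cols 308 309 310 311 312 313 314 315 316 317 318 319 320 321 322 323 324 325 326 327 328 329 330 331 332 333 334 335 336 337 338 339 340 341 342 343 344
187 117 125 100 100 140 155 125 100  96  99 111 111 109 108 107 106 108 108 107 111 111 108 109 114 110 113 112 109 109 110 109 113  84  55  57  61  60
188 119 117  98 103 145 165 166 166 169 167 161 153 147 127 116  98  99 113 110 110 108 106 108 113 110 112 111 110 109 110 111 111  85  61  62  61  66
189 116  85  69  69  39  53  81 117 154 164 165 165 165 162 166 169 170 161 152 145 129 117 108 112 108 108 110 110 105 111 112  84  59  60  63  63  61
190 117  87  82  86  65  52  51  54  49  43  36  42  59  92 124 150 164 161 166 164 165 133 109 109 111 111 109 109 109 110 110  84  58  63  64  62  62
191 117  92  84  87  62  56  61  55  55  37  15  25  21  24  35  36  38  29  48  65 108  99  94 
[... 1939 characters left out ...]
  44  46  50  44  43  51  59  54  47  47  41  41  33  32  33  25  31  37  32  88 139 164 132
205  92 101  93  95  94  97  95  93  96  95  94 101 103  75  52  48  46  46  46  60  60  61  60  62  60  60  60  57  56  48  43  43  38  34  29  29  25
206 100 105  94  91  93  98  94  97  94  95  94  97  95 100  98  76  52  52  53  64  70  65  62  58  63  60  60  61  61  61  65  62  62  60  56  52  47
207 101 105  95  95  97  96  96  97  95  92  96  94  95  95 101 100  95 103  99 109 118  92  68  71  65  69  69  66  59  58  60  61  55  61  60  61  61
208 101 115 115 112 109 112 112 105  97  99  98  99  98  96  96  97  97  98 105 116 114 116 118 116 114 114 115  92  65  66  70  64  64  69  62  61  64
```

```bash
cat > tilt.py <<'E'
from h import *
# lower edge of the bright beam, per column, at half level between its brightness and the dark line below
def edge(f):
    g=cv2.cvtColor(f,cv2.COLOR_BGR2GRAY).astype(float); out=[]
    for c in range(324,334):
        col=g[:,c]; p=194+int(np.argmax(col[194:206])); b=col[p]; d=col[p:p+5].min(); h=(b+d)/2
        r=p
        while col[r+1]>h: r+=1
        out.append(r+(col[r]-h)/(col[r]-col[r+1]))
    return np.array(out)
def tilt(f):
    a=edge(cv2.imread('pics/top0.png'));b=edge(cv2.imread('pics/t4.png'));c=edge(f)
    fr=(c-a)/(b-a); return .16*(fr-.484)
if __name__=='__main__':
    s=bot.read_state();print(s['time'],s['tool_pos'].round(4),s['wrist_force'].round(1),round(s['width'],3))
    for k in range(2):
        f=cam('top')['frame']; x=tilt(f);print('tilt',np.median(x).round(4),x.mean().round(4),x.std().round(4))
    cv2.imwrite('pics/last.png',f)
E
python3 tilt.py; python3 -c "
from tilt import *
for n in('top0','t4','t298'):print(edge(cv2.imread('pics/%s.png'%n)).round(2))"
```

```text
37.3 [0.5861 0.0995 0.0693] [ 0.2  1.2 -0.1] 0.193
tilt -0.0069 -0.0048 0.007
tilt -0.0075 -0.0051 0.007
[203.49 203.57 203.86 204.32 204.43 204.48 204.49 204.47 204.51 204.59]
[198.53 198.81 199.36 199.46 199.47 199.47 199.51 199.91 200.32 200.47]
[201.46 201.46 201.52 201.66 202.08 202.37 202.48 202.49 202.46 202.55]
```

```bash
python3 - <<'E'
from h import *
d=cam('scene','s4'); print(proj(d,[[.597,.2077,.066],[.6013,.2426,.066],[.585,.13,.066]]))
E
for n in scene0 s3 s4; do echo $n; python3 tile.py pics/$n.png 262 300 290 322 | awk 'NR==1||NR%1==0'; done
```

```text
[[308.61005775 279.6460975 ]
 [325.44628644 282.77622128]
 [271.916171   271.87455344]]
scene0
cols 290 291 292 293 294 295 296 297 298 299 300 301 302 303 304 305 306 307 308 309 310 311 312 313 314 315 316 317 318 319 320 321
262 127 126 125 122 124 123 124 127 125 128 129 131 132 128 125 107 123 122 120 123 117 119 118 122 115 123 118 120 115 157 163 162
263 130 131 130 122 124 127 125 123 123 124 123 129 126 128 127 102 122 123 124 127 122 125 122 121 126 129 127 124 122 150 159 164
264 129 130 127 126 125 125 125 120 123 123 122 126 126 126 125 122 124 124 126 128 128 131 126 129 134 131 130 128 130 140 161 164
265 134 133 126 129 132 123 126 127 126 125 125 124 126 125 124 120 118 123 129 132 130 136 137 135 133 133 130 129 131 145 163 163
266 136 136 135 130 128 130 128 128 129 125 127 129 129 128 124 120 118 127 131 132 132 135 135 137 138 133 132 133 130 160 158 164
267 132 130 131 127 125 127 127 129 126 125 126 128 133 130 129 123 127 130 132 130 131 130 133 132 134 136 136 133 131 157 162 165
268 129 130 130 130 127 127 129 125 125 128 124 127 126 129 128 128 127 131 135 
[... 13747 characters left out ...]
  97 102  97  97  98  96  99  98 101  99
295  69  70  70  68  73  73  73  71  71  71  68  71  70  97 100 101 121 122 126 125 101  98 100  99 100 101  99  99 100 100  98 103
296  66  69  69  68  69  67  70  72  69  73  70  68  71  69  71  70  98  98 102 118 101  98 100  98  98 104 104 100  97  97  97  97
297  70  70  70  70  69  66  70  94 100  97 106 100  74  67  72  72  69  71  69  92  98  97 100 100 102 102 101 100 100 100  99 102
298  73  73  68  74  67  71  71  96 118 124 123 122 104 100 100 105  72  70  71  88  97  95  98  98  99 100 100 100  99  95  99  99
299  70  73  72  71  70  69  73  70 116 123 125 123 124 122 127 123 102 102  77  89  96 101  97  98  98  98  99 102  99  98 104  98
```

Scene and top cameras agree on a tilt of about -0.005 rad, so the poise is roughly 0.4 mm too far. Nudging it back with the other finger in small steps.

Request:
drive_tool(
  deltas=[
    {"hand": 0.19, "offset": [-0.03, -0.2, 0], "angular": [0, 0, 0]},
    {"hand": 0.19, "offset": [-0.03, -0.2, 0], "angular": [0, 0, 0]},
    {"hand": 0.19, "offset": [-0.03, -0.2, 0], "angular": [0, 0, 0]},
    {"hand": 0.19, "offset": [-0.03, -0.2, 0], "angular": [0, 0, 0]},
    {"hand": 0.19, "offset": [-0.03, -0.2, 0], "angular": [0, 0, 0]},
    {"hand": 0.19, "offset": [-0.03, -0.2, 0], "angular": [0, 0, 0]},
    {"hand": 0.19, "offset": [-0.03, -0.2, 0], "angular": [0, 0, 0]},
    {"hand": 0.19, "offset": [-0.03, -0.2, 0], "angular": [0, 0, 0]},
  ],
)

```text
time: 38.45
tool_pos: [0.5857, 0.0977, 0.0693]
tcp_rot: [0.246, 3.132, 0.0]
wrist_force: [0.3, 2.7, 1.6]
width: 0.186
```

```bash
python3 tilt.py
```

```text
38.45 [0.5857 0.0977 0.0693] [0.3 2.7 1.6] 0.186
tilt -0.0072 -0.0051 0.0069
tilt -0.0071 -0.0052 0.0069
```

Contact made (2.7 N in y). Half a millimetre more, then back off and let it settle.

Request:
drive_tool(
  deltas=[
    {"hand": 0.19, "offset": [-0.01, -0.06, 0], "angular": [0, 0, 0]},
    {"hand": 0.19, "offset": [-0.01, -0.06, 0], "angular": [0, 0, 0]},
    {"hand": 0.19, "offset": [-0.01, -0.06, 0], "angular": [0, 0, 0]},
    {"hand": 0.19, "offset": [0.03, 0.2, 0], "angular": [0, 0, 0]},
    {"hand": 0.19, "offset": [0.03, 0.2, 0], "angular": [0, 0, 0]},
    {"hand": 0.19, "offset": [0.03, 0.2, 0], "angular": [0, 0, 0]},
    {"hand": 0.19, "offset": [0.03, 0.2, 0], "angular": [0, 0, 0]},
    {"hand": 0.19, "offset": [0.03, 0.2, 0], "angular": [0, 0, 0]},
  ],
)

```text
time: 39.55
tool_pos: [0.586, 0.0996, 0.0693]
tcp_rot: [-0.246, -3.132, 0.0]
wrist_force: [-0.8, 0.2, 0.6]
width: 0.189
```

Request:
drive_tool(
  deltas=[
    {"hand": 0.19, "offset": [0, 0, 0], "angular": [0, 0, 0]},
    {"hand": 0.19, "offset": [0, 0, 0], "angular": [0, 0, 0]},
    {"hand": 0.19, "offset": [0, 0, 0], "angular": [0, 0, 0]},
    {"hand": 0.19, "offset": [0, 0, 0], "angular": [0, 0, 0]},
    {"hand": 0.19, "offset": [0, 0, 0], "angular": [0, 0, 0]},
    {"hand": 0.19, "offset": [0, 0, 0], "angular": [0, 0, 0]},
    {"hand": 0.19, "offset": [0, 0, 0], "angular": [0, 0, 0]},
    {"hand": 0.19, "offset": [0, 0, 0], "angular": [0, 0, 0]},
  ],
)

```text
time: 40.55
tool_pos: [0.586, 0.0996, 0.0693]
tcp_rot: [0.246, 3.132, 0.0]
wrist_force: [-1.0, 0.6, -0.4]
width: 0.191
```

```bash
python3 tilt.py; python3 -c "
from h import *
cam('scene','s5')"; python3 tile.py pics/s5.png 274 284 294 308;python3 tile.py pics/last.png 197 206 323 340
```

```text
40.55 [0.586  0.0996 0.0693] [-1.   0.6 -0.4] 0.191
tilt -0.0465 -0.0483 0.0046
tilt -0.0467 -0.0483 0.0044
cols 294 295 296 297 298 299 300 301 302 303 304 305 306 307
274 143 145 147 143 146 148 147 147 150 150 151 149 149 146
275 146 144 143 142 145 147 146 148 146 147 148 147 151 147
276 138 142 144 145 146 143 146 143 145 143 142 145 145 144
277 143 143 146 145 144 146 144 140 144 143 143 141 142 141
278 143 121 144 146 146 146 145 144 144 143 140 139 141 142
279 112  87 164 159 146 128 144 146 148 146 143 145 141 139
280  59  98 181 180 171  98 159 156 144 142 141 139 136 141
281  62 101 179 191 178  92 180 182 164 149 121 149 141 143
282  66  85 137 149 129  92 178 192 188 139  92 174 166 164
283  74  76  74  74  58  81 138 150 154  92 140 184 189 188
cols 323 324 325 326 327 328 329 330 331 332 333 334 335 336 337 338 339
197  49  53  54  53  54  93 109 108 109 109 110 113 114 111 114 110 111
198  55  55  51  53  61  92 113 107 106 107 110 112 114 109 110 111 113
199  70  73  68  61  64  91 108 105 106 107 113 108 110 110 109 112 117
200 147 170 150 135 124 113 105 108 116 111 113 106 107 107 107 107 116
201 155 164 166 167 165 166 166 164 167 157 143 121  93  99  93 106 118
202 144 162 163 161 166 166 166 165 164 166 169 125 101 145 168 167 140
203  42  56  90 111 142 158 159 157 161 160 166 119 113 156 170 166 125
204  42  36  34  32  31  23  24  34  45  70 106  86 104 150 162 161 124
205  43  43  45  41  47  48  51  47  40  33  31  29  28  30  33  41  47
```

With the fingers clear the tilt is -0.047, so the earlier reading was held up by a finger. Moving the poise back about 3.6 mm.

Request:
drive_tool(
  deltas=[
    {"hand": 0.19, "offset": [-0.05, -0.3, 0], "angular": [0, 0, 0]},
    {"hand": 0.19, "offset": [-0.08, -0.5, 0], "angular": [0, 0, 0]},
    {"hand": 0.19, "offset": [-0.1, -0.61, 0], "angular": [0, 0, 0]},
    {"hand": 0.19, "offset": [-0.1, -0.61, 0], "angular": [0, 0, 0]},
    {"hand": 0.19, "offset": [-0.1, -0.61, 0], "angular": [0, 0, 0]},
    {"hand": 0.19, "offset": [-0.05, -0.31, 0], "angular": [0, 0, 0]},
    {"hand": 0.19, "offset": [-0.05, -0.31, 0], "angular": [0, 0, 0]},
    {"hand": 0.19, "offset": [-0.05, -0.31, 0], "angular": [0, 0, 0]},
  ],
)

```text
time: 41.7
tool_pos: [0.5855, 0.0967, 0.0693]
tcp_rot: [-0.246, -3.132, 0.0]
wrist_force: [0.0, 0.6, -0.5]
width: 0.191
```

Request:
drive_tool(
  deltas=[
    {"hand": 0.19, "offset": [0, 0, 0], "angular": [0, 0, 0]},
    {"hand": 0.19, "offset": [0, 0, 0], "angular": [0, 0, 0]},
    {"hand": 0.19, "offset": [0, 0, 0], "angular": [0, 0, 0]},
    {"hand": 0.19, "offset": [0, 0, 0], "angular": [0, 0, 0]},
    {"hand": 0.19, "offset": [0, 0, 0], "angular": [0, 0, 0]},
    {"hand": 0.19, "offset": [0, 0, 0], "angular": [0, 0, 0]},
    {"hand": 0.19, "offset": [0, 0, 0], "angular": [0, 0, 0]},
    {"hand": 0.19, "offset": [0, 0, 0], "angular": [0, 0, 0]},
  ],
)

```text
time: 42.7
tool_pos: [0.5855, 0.0965, 0.0693]
tcp_rot: [-0.246, -3.132, 0.0]
wrist_force: [0.6, 0.8, 0.5]
width: 0.194
```

Request:
drive_tool(
  deltas=[
    {"hand": 0.19, "offset": [0, 0, 0], "angular": [0, 0, 0]},
    {"hand": 0.19, "offset": [0, 0, 0], "angular": [0, 0, 0]},
    {"hand": 0.19, "offset": [0, 0, 0], "angular": [0, 0, 0]},
    {"hand": 0.19, "offset": [0, 0, 0], "angular": [0, 0, 0]},
    {"hand": 0.19, "offset": [0, 0, 0], "angular": [0, 0, 0]},
    {"hand": 0.19, "offset": [0, 0, 0], "angular": [0, 0, 0]},
    {"hand": 0.19, "offset": [0, 0, 0], "angular": [0, 0, 0]},
    {"hand": 0.19, "offset": [0, 0, 0], "angular": [0, 0, 0]},
  ],
)

```text
time: 43.7
tool_pos: [0.5854, 0.0965, 0.0693]
tcp_rot: [-0.246, -3.132, -0.0]
wrist_force: [-0.3, -0.8, -0.2]
width: 0.193
```

```bash
python3 tilt.py
```

```text
43.7 [0.5854 0.0965 0.0693] [-0.3 -0.8 -0.2] 0.193
tilt -0.0467 -0.0482 0.0039
tilt -0.0465 -0.048 0.0041
```

```bash
python3 -c "
from h import *
w=cam('wrist','w14');cam('top','t5');d=cam('scene','s6')
print(proj(w,bot.read_state()['tool_pos']+[0,0,.034]))
g=cv2.blur(cv2.cvtColor(w['frame'],cv2.COLOR_BGR2GRAY),(3,3))
print('cols',' '.join('%3d'%c for c in range(256,384,3)))
for r in range(196,308,4): print(r,' '.join('%3d'%v for v in g[r,256:384:3]))
"
```

```text
[[314.01091824 305.02504541]]
cols 256 259 262 265 268 271 274 277 280 283 286 289 292 295 298 301 304 307 310 313 316 319 322 325 328 331 334 337 340 343 346 349 352 355 358 361 364 367 370 373 376 379 382
196  74  99  97  87  95 101 100 100  96  96  92  94  95  95  95  94  91  92  94  96  95  95  95  92  90  85  91  92  91  91  91  84  82  86  94  94  93  92  84  83  88  90  89
200  97 152 151 151 162 166 166 165 151 150 150 151 151 150 150 148 148 148 149 150 150 150 150 149 150 150 150 150 148 146 147 147 148 149 158 164 163 160 146 146 146 146 145
204 108 172 186 188 188 188 188 187 168 168 168 168 168 168 168 166 165 165 165 165 165 165 166 166 166 167 168 166 165 155 160 164 165 169 182 189 184 184 185 171 168 174 176
208 116 161 188 187 188 189 189 190 172 167 167 167 169 168 168 166 165 164 164 164 160 152 144 130 128 107 107  97  93  92 120 130 111 132 190 189 188 187 186 187 189 188 188
212  95 133 184 181 179 176 171 170 178 178 166 166 167 166 167 166 165 159  95  91  90  90  91  92  93  92  94  93  92  92  92  91  92  94 120 171 157 170 182 181 188 189 188
216  92  90  
[... 3334 characters left out ...]
  94  94  93  94  93  92  77  74  74  74  70  15  22 137 153 153 153 149  77 106 124 125 126 126 124 122 121  62  12  44  75  74  75  74 106  90  92  93  93  93  94  94  94
296  93  94  91  90  90  88  75  75  74  74  59  13  21 139 154 154 154 150  77 105 122 126 124 122 121 121 120  58  12  30  74  74  75  74  89  87  90  90  91  94  94  93  94
300  82  36  16  15  14  46  74  74  74  75  48  13  22 143 159 159 159 156  79 105 121 121 121 121 119 118 117  58  11  19  71  74  74  74  70  19  15  16  20  62  92  94  94
304  16  15  15  15  16  64  74  74  74  75  34  13  20 119 131 131 130 127  82 102 118 120 120 117 117 119 121  58  11  14  65  75  74  74  75  34  15  15  15  14  29  71  73
```

The fin (cols 311–337) sits off centre against the +y finger, and its top is barely below the tips, so the finger slid over it. Centring on the fin and going 8 mm lower.

Request:
drive_tool(
  deltas=[
    {"hand": 0.25, "offset": [0, 0, 0.5], "angular": [0, 0, 0]},
    {"hand": 0.25, "offset": [0.05, 0.36, 0.5], "angular": [0, 0, 0]},
    {"hand": 0.25, "offset": [0.05, 0.36, 0.5], "angular": [0, 0, 0]},
    {"hand": 0.25, "offset": [0.05, 0.36, -0.3], "angular": [0, 0, 0]},
    {"hand": 0.25, "offset": [0.05, 0.36, -0.8], "angular": [0, 0, 0]},
    {"hand": 0.25, "offset": [0.05, 0.36, -0.8], "angular": [0, 0, 0]},
    {"hand": 0.25, "offset": [0.05, 0.36, -0.8], "angular": [0, 0, 0]},
    {"hand": 0.25, "offset": [0.05, 0.36, -0.8], "angular": [0, 0, 0]},
  ],
)

```text
time: 44.95
tool_pos: [0.5862, 0.1001, 0.0615]
tcp_rot: [0.246, 3.132, 0.0]
wrist_force: [0.3, 0.0, -0.0]
width: 0.251
```

Request:
drive_tool(
  deltas=[
    {"hand": 0.25, "offset": [0, 0, 0], "angular": [0, 0, 0]},
    {"hand": 0.25, "offset": [0, 0, 0], "angular": [0, 0, 0]},
    {"hand": 0.25, "offset": [0, 0, 0], "angular": [0, 0, 0]},
    {"hand": 0.25, "offset": [0, 0, 0], "angular": [0, 0, 0]},
    {"hand": 0.25, "offset": [0, 0, 0], "angular": [0, 0, 0]},
    {"hand": 0.25, "offset": [0, 0, 0], "angular": [0, 0, 0]},
    {"hand": 0.25, "offset": [0, 0, 0], "angular": [0, 0, 0]},
    {"hand": 0.25, "offset": [0, 0, 0], "angular": [0, 0, 0]},
  ],
)

```text
time: 45.95
tool_pos: [0.586, 0.1001, 0.0613]
tcp_rot: [-0.246, -3.132, 0.0]
wrist_force: [0.3, 0.0, 0.5]
width: 0.25
```

```bash
python3 tilt.py; cat > fin.py <<'E'
from h import *
w=cam('wrist');g=cv2.blur(cv2.cvtColor(w['frame'],cv2.COLOR_BGR2GRAY),(3,3))
print('cols',' '.join('%3d'%c for c in range(268,366,2)))
for r in (260,268,276,280,284,288,292,296): print(r,' '.join('%3d'%v for v in g[r,268:366:2]))
E
python3 fin.py
```

```text
45.95 [0.586  0.1001 0.0613] [0.3 0.  0.5] 0.25
tilt -0.0464 -0.0481 0.004
tilt -0.0467 -0.048 0.0039
cols 268 270 272 274 276 278 280 282 284 286 288 290 292 294 296 298 300 302 304 306 308 310 312 314 316 318 320 322 324 326 328 330 332 334 336 338 340 342 344 346 348 350 352 354 356 358 360 362 364
260  85  85  85 103 115 122 124 124 124 124 124 125 124 125 124 125 118  92  78  78  79  78  77  75  74  74  74  74  77  87 115 125 125 124 124 125 124 125 125 124 124 121 112  96  82  85  85  85  84
268  49  80  98 102 111 119 122 122 121 121 121 122 122 122 122 120  91  72  75  76  76  77  75  75  74  73  72  73  73  73  76 102 121 121 121 121 121 121 121 121 121 117 107  87  56  89 147 157 161
276  83 113 121 102 115 123 126 125 126 125 125 126 126 126 126 123  91  72  75  77  77  77  77  76  76  74  73  73  73  73  75  78 108 126 126 125 125 125 125 125 124 120 111  87  65 118 179 179 180
280  81 111 126 102 113 121 125 125 125 124 128 149 160 145 125 122  90  71  75  78  80  80  80  79  78  77  77  77  77  77  77  76  99 139 148 155 148 129 124 124 123 118 108  84  64  98 132 130 131
284  85  84  84  95 105 112 115 112 109 115 123 140 161 158 156 158 116  86 106 114 116 116 114 113 113 112 111 112 113 114 116 113 103 135 157 157 154 130 116 108 109 107 101  88  88  90  90  91  93
288  77  74  74  75  75  75  61  22  11  47 110 125 149 156 156 154 115  95 115 122 124 123 122 122 121 121 123 125 127 127 126 119 108 131 153 152 152 135  64  13  16  52  75  75  75  75  75  75  85
292  75  75  76  75  75  74  46  14  12  43 108 123 143 159 159 157 115  92 113 120 121 121 122 124 126 127 127 127 127 127 126 118 105 131 155 147 138 127  60  13  14  37  71  75  75  75  75  75  79
296  75  74  74  75  75  68  28  12  11  38 113 130 143 159 160 158 116  90 109 118 123 125 127 127 127 126 127 127 126 126 123 115 103 131 155 148 139 133  59  12  12  21  62  75  75  75  75  75  75
```

The fin is now centred and free, and the tilt of -0.048 is a real equilibrium. Gripping the fin, shifting it 3.5 mm towards home, releasing.

Request:
drive_tool(
  deltas=[
    {"hand": 0.05, "offset": [0, 0, 0], "angular": [0, 0, 0]},
    {"hand": 0.05, "offset": [0, 0, 0], "angular": [0, 0, 0]},
    {"hand": 0.05, "offset": [0, 0, 0], "angular": [0, 0, 0]},
    {"hand": 0.05, "offset": [0, 0, 0], "angular": [0, 0, 0]},
  ],
  force=20,
)

```text
time: 46.6
tool_pos: [0.586, 0.1002, 0.0613]
tcp_rot: [0.246, 3.132, 0.0]
wrist_force: [0.2, 1.3, 0.2]
width: 0.13
```

Request:
drive_tool(
  deltas=[
    {"hand": 0.05, "offset": [-0.03, -0.17, 0], "angular": [0, 0, 0]},
    {"hand": 0.05, "offset": [-0.055, -0.35, 0], "angular": [0, 0, 0]},
    {"hand": 0.05, "offset": [-0.055, -0.35, 0], "angular": [0, 0, 0]},
    {"hand": 0.05, "offset": [-0.055, -0.35, 0], "angular": [0, 0, 0]},
  ],
)

```text
time: 47.1
tool_pos: [0.5854, 0.0966, 0.0613]
tcp_rot: [0.246, 3.132, -0.0]
wrist_force: [0.0, 1.0, 1.2]
width: 0.127
```

Request:
drive_tool(
  deltas=[
    {"hand": 0.25, "offset": [0, 0, 0], "angular": [0, 0, 0]},
    {"hand": 0.25, "offset": [0, 0, 0], "angular": [0, 0, 0]},
    {"hand": 0.25, "offset": [0, 0, 0], "angular": [0, 0, 0]},
    {"hand": 0.25, "offset": [0, 0, 0], "angular": [0, 0, 0]},
    {"hand": 0.25, "offset": [0, 0, 0], "angular": [0, 0, 0]},
    {"hand": 0.25, "offset": [0, 0, 0], "angular": [0, 0, 0]},
    {"hand": 0.25, "offset": [0, 0, 0], "angular": [0, 0, 0]},
    {"hand": 0.25, "offset": [0, 0, 0], "angular": [0, 0, 0]},
  ],
)

```text
time: 48.1
tool_pos: [0.5854, 0.0966, 0.0613]
tcp_rot: [0.246, 3.132, 0.0]
wrist_force: [0.5, 0.3, -0.6]
width: 0.253
```

Request:
drive_tool(
  deltas=[
    {"hand": 0.25, "offset": [0, 0, 0], "angular": [0, 0, 0]},
    {"hand": 0.25, "offset": [0, 0, 0], "angular": [0, 0, 0]},
    {"hand": 0.25, "offset": [0, 0, 0], "angular": [0, 0, 0]},
    {"hand": 0.25, "offset": [0, 0, 0], "angular": [0, 0, 0]},
    {"hand": 0.25, "offset": [0, 0, 0], "angular": [0, 0, 0]},
    {"hand": 0.25, "offset": [0, 0, 0], "angular": [0, 0, 0]},
    {"hand": 0.25, "offset": [0, 0, 0], "angular": [0, 0, 0]},
    {"hand": 0.25, "offset": [0, 0, 0], "angular": [0, 0, 0]},
  ],
)

```text
time: 49.1
tool_pos: [0.5854, 0.0966, 0.0613]
tcp_rot: [-0.246, -3.132, 0.0]
wrist_force: [0.6, -0.5, 0.0]
width: 0.249
```

```bash
python3 tilt.py;python3 fin.py
```

```text
49.1 [0.5854 0.0966 0.0613] [ 0.6 -0.5  0. ] 0.249
tilt 0.0021 0.0015 0.0095
tilt 0.0025 0.0013 0.0096
cols 268 270 272 274 276 278 280 282 284 286 288 290 292 294 296 298 300 302 304 306 308 310 312 314 316 318 320 322 324 326 328 330 332 334 336 338 340 342 344 346 348 350 352 354 356 358 360 362 364
260  94 107 114 118 118 118 118 118 117 118 118 118 118 118 118 118 118 118 118 117 118 118 118 118 118 118 117 117 117 118 118 118 118 118 118 118 118 118 118 119 116 111  98 100 117 117 117 118 118
268  91 109 118 123 124 124 124 124 124 124 124 125 124 119  87  72  74  76  76  75  73  73  73  73  73  73  74  75  87 119 125 125 125 125 125 125 125 125 125 125 122 114 100  84  86  87  87  87  82
276 100 106 116 122 123 123 122 123 123 123 123 122 123 101  72  75  77  77  77  76  75  75  74  73  73  73  74  75  78 107 124 124 123 124 124 124 124 124 124 123 119 110 100 123 145 144 144 144 108
280 115 107 118 124 125 125 125 125 125 125 125 125 123  91  73  76  77  78  77  76  75  75  74  74  74  74  74  76  77 104 126 126 126 126 125 126 126 126 126 126 121 112 100 125 153 160 162 163 121
284 113 102 110 116 116 117 116 113 112 118 125 125 118  84  74  77  78  78  78  77  76  75  75  74  73  74  74  76  76 101 125 125 125 125 125 125 125 125 119 111 107 104  98 137 167 166 167 168 122
288  78  75  75  76  76  76  62  23  13  50 114 125 107  77  80  85  86  86  85  85  83  82  82  81  80  80  82  80  76  96 125 124 124 124 124 124 124 121  67  13  17  51  76  75  74  74  75  75  73
292  75  75  75  75  76  74  45  13  12  43 109 119 102 101 114 119 119 117 116 115 114 114 114 114 114 117 119 116 103 101 126 132 139 140 145 152 145 122  60  13  13  37  72  76  75  75  76  76  80
296  76  76  76  76  76  68  30  13  12  36 115 150 119 106 118 124 123 122 122 120 121 121 123 126 128 128 127 121 109 111 149 155 155 154 155 155 153 124  51  11  12  21  62  76  75  76  76  75  76
```

Tilt is about +0.002 rad with the fin free. Withdrawing straight up and away, then a final check.

Request:
drive_tool(
  deltas=[
    {"hand": 0.25, "offset": [-0.03, -0.18, 0], "angular": [0, 0, 0]},
    {"hand": 0.25, "offset": [-0.03, -0.18, 0.5], "angular": [0, 0, 0]},
    {"hand": 0.25, "offset": [-0.03, -0.18, 1.5], "angular": [0, 0, 0]},
    {"hand": 0.25, "offset": [-0.03, -0.18, 4], "angular": [0, 0, 0]},
    {"hand": 0.25, "offset": [-0.03, -0.18, 9], "angular": [0, 0, 0]},
    {"hand": 0.25, "offset": [-4, -0.18, 14], "angular": [0, 0, 0]},
    {"hand": 0.25, "offset": [-9, -0.18, 17], "angular": [0, 0, 0]},
    {"hand": 0.25, "offset": [-12, -0.18, 17], "angular": [0, 0, 0]},
  ],
)

```text
time: 50.25
tool_pos: [0.4661, 0.0952, 0.2362]
tcp_rot: [0.245, 3.124, 0.003]
wrist_force: [-0.4, -0.4, 0.3]
width: 0.252
```

Request:
drive_tool(
  deltas=[
    {"hand": 0.25, "offset": [0, 0, 0], "angular": [0, 0, 0]},
    {"hand": 0.25, "offset": [0, 0, 0], "angular": [0, 0, 0]},
    {"hand": 0.25, "offset": [0, 0, 0], "angular": [0, 0, 0]},
    {"hand": 0.25, "offset": [0, 0, 0], "angular": [0, 0, 0]},
    {"hand": 0.25, "offset": [0, 0, 0], "angular": [0, 0, 0]},
    {"hand": 0.25, "offset": [0, 0, 0], "angular": [0, 0, 0]},
    {"hand": 0.25, "offset": [0, 0, 0], "angular": [0, 0, 0]},
    {"hand": 0.25, "offset": [0, 0, 0], "angular": [0, 0, 0]},
  ],
)

```text
time: 51.25
tool_pos: [0.4654, 0.0948, 0.2313]
tcp_rot: [0.246, 3.132, -0.0]
wrist_force: [0.2, 0.0, -0.0]
width: 0.25
```

Request:
drive_tool(
  deltas=[
    {"hand": 0.25, "offset": [0, 0, 0], "angular": [0, 0, 0]},
    {"hand": 0.25, "offset": [0, 0, 0], "angular": [0, 0, 0]},
    {"hand": 0.25, "offset": [0, 0, 0], "angular": [0, 0, 0]},
    {"hand": 0.25, "offset": [0, 0, 0], "angular": [0, 0, 0]},
    {"hand": 0.25, "offset": [0, 0, 0], "angular": [0, 0, 0]},
    {"hand": 0.25, "offset": [0, 0, 0], "angular": [0, 0, 0]},
    {"hand": 0.25, "offset": [0, 0, 0], "angular": [0, 0, 0]},
    {"hand": 0.25, "offset": [0, 0, 0], "angular": [0, 0, 0]},
  ],
)

```text
time: 52.25
tool_pos: [0.4654, 0.0948, 0.2313]
tcp_rot: [-0.246, -3.132, 0.0]
wrist_force: [-0.4, 0.3, -0.0]
width: 0.253
```

```bash
python3 tilt.py; python3 - <<'E'
from h import *
from tilt import edge
d=cam('scene','s7')
print([edge(cv2.imread('pics/%s.png'%n)).round(2) for n in('top0','t4','last')])
# holes of weights on the pan and bystander shifts vs start
pts={'L0':(.7032,.0857,.078),'L1':(.6439,.095,.078),'S0':(.6899,.0017,.073),'S1':(.6405,.0094,.073)}
g=cv2.cvtColor(d['frame'],cv2.COLOR_BGR2GRAY)
for k,p in pts.items():
    u,v=proj(d,p)[0].round().astype(int); w=g[v-6:v+7,u-6:u+7]; print(k,(u,v),'min',w.min(),'median',np.median(w))
o=cv2.imread('pics/scene0.png')
for k,(u,v) in {'bottle':(345,347),'tape':(404,342),'driver':(447,290)}.items():
    t=o[v-14:v+15,u-14:u+15];r=cv2.matchTemplate(d['frame'][v-22:v+23,u-22:u+23],t,cv2.TM_CCOEFF_NORMED);m=cv2.minMaxLoc(r);print(k,round(m[1],2),np.array(m[3])-8)
E
python3 tile.py pics/s7.png 274 284 294 308
```

```text
52.25 [0.4654 0.0948 0.2313] [-0.4  0.3 -0. ] 0.253
tilt 0.0028 0.0014 0.0097
tilt 0.0025 0.0018 0.0098
[array([203.49, 203.57, 203.86, 204.32, 204.43, 204.48, 204.49, 204.47,
       204.51, 204.59]), array([198.53, 198.81, 199.36, 199.46, 199.47, 199.47, 199.51, 199.91,
       200.32, 200.47]), array([201.44, 201.46, 201.47, 201.44, 201.53, 201.86, 202.37, 202.47,
       202.47, 202.48])]
L0 (np.int64(238), np.int64(312)) min 29 median 191.0
L1 (np.int64(249), np.int64(289)) min 22 median 191.0
S0 (np.int64(198), np.int64(304)) min 29 median 178.0
S1 (np.int64(208), np.int64(285)) min 26 median 178.0
bottle 1.0 [0 0]
tape 1.0 [0 0]
driver 1.0 [0 0]
cols 294 295 296 297 298 299 300 301 302 303 304 305 306 307
274 138 140 141 139 142 142 146 146 144 146 147 146 145 144
275 117 129 138 143 142 143 142 142 141 143 142 143 145 139
276  91 144 160 156 163 120 135 137 138 144 140 138 140 140
277  92 176 185 180 172  95 152 159 157 133 119 133 137 136
278  82 144 150 156 126 142 179 185 181 113 119 153 159 158
279  67  73  73  92  63 138 148 153 157  83 161 180 181 184
280  66  71  74  71  60  73  69  85 100  64 137 144 157 163
281  69  69  68  69  70  69  69  71  74  62  67  70  88 110
282 104 106 107  74  69  84  73  69  69  70  70  72  69  73
283 137 137 140 111 104 116 108 106  80  74  71  72  67  71
```

```bash
python3 -c "
from workcell import bot
print(bot.finish_job())"
```

```text
the job is handed in; nothing more can be done
None
```

The job is handed in, with all the weights on the pan and the beam standing close to level. Only two of the large weights were present, in the pockets at y = -52 and y = 0. I raised each with its key and set it on the pan, added both small weights, and slid the poise to balance. Small1 was knocked aside early in the run, so I located it again before picking it up.

**Final checks, with the arm clear and a clock of about 52 s:**
- **Beam tilt:** the top camera read +0.0015 to +0.003 rad and the scene camera about +0.003. Each is good to roughly 0.003, so the pointer should stand within about 1 mm of the centre mark. The reading was the same after 2 more seconds with the robot touching nothing.
- **Pan:** all four weights were seen at their planned places on it.
- **Bystanders:** the glue bottle, tape and screwdriver had shifted 0 px.

**Results that disagreed or were not checked:**
- **Fingertip position:** key presses put the shut fingertips about 34 mm behind the stated TCP, so my first key presses did not touch anything.
- **Poise position:** an early near-balance reading of -0.005 rad was false, because a finger was holding up the beam. Once freed it read -0.047, which I corrected by moving the poise 3.5 mm.
- **Pointer:** I inferred its position from the beam's edge between its two stops. I did not see it directly against the index mark, because I had used all 16 pictures.

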